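# Fetch the pressing block from the tilt-out bin and set up the pad press

### The arm

A 6-joint arm with a two-finger parallel gripper is mounted at the origin on the work surface. World frame = base frame: x ahead of the robot, y to its left, z up, the work surface at z = 0. Lengths are in mm, angles in rad, forces in N, time in s.
With the tool pointing down it reaches from about 350 to 1000 mm from the base axis. Payload 7.1 kg.
Tool frame: the origin (TCP) lies at the very end of the fingers, on their centre line; the grasp point (between the pads) lies 19 mm behind it (ctrl.hold_point_z is the distance from the TCP to the grasp point, in mm); z points along the fingers, y is the direction in which the jaws open and shut (so a half turn about z gives the same grasp; the last joint's range is limited). The gripper opens to 85 mm and grips with 20 to 120 N. Pads are 22 mm wide; open, the fingers measure 114 mm over their backs; the gripper's body (76 mm by 85 mm) begins 54 mm behind the grasp point. The pads swing forward as they close: fully open they stand 13 mm farther back than shut.
Start: joints at [1.232, 0.423, 1.63, -0, 1.089, -0.019], TCP at [196.453, 593.305, 231.319] pointing down, gripper open.
Joint ranges: [-3, 3], [-0.9, 2.11], [0.09, 2.58], [-1.31, 4.45], [0.11, 2.69], [-2.54, 2.54]. Speed limits (rad/s): [2.39, 2.39, 3.01, 3.14, 3.14, 3.14].

### API

Orientations are given as a unit quaternion [w, x, y, z].
In Python, from cell import sense, capture, sign_off, ctrl gives the robot as it stands. The module is installed in compiled form; this text tells all that it offers.
- The arm moves only by the tool move_arm, never from a script. Its argument "moves" is a list of rows, each an object with "delta_pos": the shift along the world's x, y, z in cm, a list of three; "dr": the turn, a rotation vector about the world's x, y, z in degrees, a list of three; "claw": the closure, from -1 (fully open) to 1 (shut), so that 0 is half open. In form: [{"delta_pos": [tx, ty, tz], "dr": [ax, ay, az], "claw": claw}, ...]. A call has 1 to 12 rows; each row shifts and turns the commanded pose from where the row before left it; what a row does not reach is not made up. A row lasts 1/8 s, in which the tool goes at most 62.5 mm and 10.7 degrees, less where a joint would pass 70% of its speed; a pose out of reach is approached as far as the arm can. A call with a gripper value outside its range is refused whole. The fingers move at their own pace and stop on an object; "squeeze" is the grip in N (left out, the last holds). Time passes only in rows, so rows that do not move let the fingers close. It gives the time, the measured TCP pose, the force and the opening at its end, in the units of the state.
- sense(): the state, without advancing time (a new reading comes with each control period).
- capture(name): name is "side" or "top"; returns a dict with "pixels" (400x640x3 uint8, red, green, blue), "mtx" (3x3 intrinsics, pixels), "extrinsics" (4x4, takes a point from camera to world coordinates). Camera axes: x right, y up, looking along -z (the intrinsics and any distortion apply to the point x, -y, -z); pixel columns grow to the right and rows downward; lengths in mm; the calibration is good to about 2 mm. A picture is of the moment at which its call begins. There is no depth.
- sign_off(): hands the job in, once; it reports no verdict.
The state is a dict: "clock": time; "joint_positions": joint angles; "dq": joint speeds; "joint_torque": joint torques, N m; "tcp_pos": TCP position; "orientation": TCP orientation; "force": force on the tool from outside, world axes, zero at the start; "moment": the same for the moment, N m; "width": finger opening in mm.
Only numpy, scipy, OpenCV 4.12 (cv2) and the standard library are available. Lean on these libraries where they do the work, as an engineer would, in place of code of your own. Each camera call takes 0.05 s, during which the arm holds its last target.

### The job

Get the pad press ready for gluing: raise its counterweighted arm until it stands open by itself, tilt out the left-hand bin of the rack (left as seen from the robot, the one farther from the press), take out the wooden pressing block and set it down gently, rib up, squarely on the paper stack in the press, lengthwise along the stack and not overhanging it. Push the bin fully home again, leave the arm standing open, keep the other bin shut and leave everything else on the table where it is.

Things in the scene. Friction and masses are not known exactly. Their poses are not given: they have to be found in the camera images.
- rack: Grey painted bench rack, 386 mm wide, 215 mm deep, 257 mm high, fixed, holding two tilt-out bins side by side. Origin: middle of its front edge on the table; x runs into the rack (away from the robot), y to its left, z up. Its 10 mm top panel (top at 257 mm) starts 40 mm behind the front edge, so a bin's inside cannot be reached from straight above, open or shut; the back is open.
- bin_left (a joint): Tilt of the left-hand bin (+y side of the rack): 0 = shut, front upright and flush with the rack; grows to 0.73 rad as the top tips out towards the robot, where a stop holds it. It turns on pivots low in the bin, near its front: by its weight it stays shut, and once past its balance point it falls on to its open stop and rests there. The balance point is at 0.35 to 0.55 rad with the block in it, about 0.2 rad when empty. Turning it takes under 3 N at the handle.
- bin_right (a joint): The same for the right-hand bin, which holds other stock and stays shut.
- bin_left_hinge (a point): On the left bin's pivot axis (axis along the rack's y), middle of its width, 93.5 mm left of the rack's middle, 55 mm above the table and 18 mm behind the rack's front edge. Its axes turn with the bin: at joint 0 they are the rack's axes; x runs from the bin's front to its back, z up along its front wall.
- bin_left_handle (a point): Middle of the left bin's handle: a steel bow handle, its bar 10 mm thick and 100 mm long along y, standing 45 mm off the bin's front (40 mm clear gap behind it), with two 10 mm legs at its ends; 215 mm above the table when shut. In the hinge point's frame it lies at x -63, z +160 mm and turns with the bin.
- bin_left_floor (a point): Middle of the left bin's inner floor; z is the floor's normal. Bin: grey plastic, outside 168 mm wide, 160 mm front to back, inside 160 x 151 mm (front wall 5 mm thick, the others 4 mm); the front wall is 190 mm high, the back wall 70 mm, the sides slope between them, the top is open. In the hinge point's frame the floor point lies at x +62, z -8 mm; the front's outer face is at x -18, its upper edge at z +178 mm.
- press_block: Loose beech pressing block of T-section, about 0.2 kg: base 120 x 80 x 16 mm, with a rib 24 mm wide and 36 mm high along its whole length in the middle of the top (52 mm high overall). Origin: centre of the underside; x along the length and the rib, y across, z up. It lies in the left bin, rib up, lengthwise front to back, and may slide against the bin's front wall when the bin tips.
- press: Pad press, fixed: dark steel base 330 x 170 x 22 mm with a paper stack 160 x 110 mm under a grey board, a back stop behind the stack (top 62 mm above the table) and a forked column. Origin: on the table under the middle of the stack; x along the base and the stack's length, towards the column, y left, z up. The arm's pivot is at x +175, z +128 mm. The base reaches from x -115 to +215 mm.
- stack_top (a point): Centre of the top of the paper stack (fixed; 160 mm along x, 110 mm along y, flat, 75 mm above the table), axes as the press.
- press_arm (a joint): Angle of the press arm: 0 = down, arm level, its rubber foot (52 mm across) resting on the middle of the stack; grows as the free end is lifted, to 1.48 rad at the stop, nearly upright, leaning back. A weight on its cranked tail makes it fall shut below its balance point at about 0.66 rad, and swing up to the stop by itself and stay there once past it (beyond 0.75 rad). Lifting it takes under 5 N at the knob.
- press_arm_knob (a point): Centre of the black ball knob, 34 mm across, on the arm's free end, 250 mm from the pivot, on the robot's side; 128 mm above the table when down. The arm itself is a 16 mm bar.
- press_arm_hinge (a point): On the arm's pivot axis (axis along the press's y).
- tape_roll: Loose roll of brown tape lying flat, 100 mm across, 48 mm high; origin: centre of the underside. To be left alone.
- glue_jar: Loose white jar with grey cap, 68 mm across, 85 mm high; origin: centre of the underside. To be left alone.
- sanding_block: Loose cork sanding block, 115 x 62 x 34 mm; origin: centre of the underside. To be left alone.

How it is judged:
By the outcome, as a careful person would: the job done as asked, in the order asked, and still so for the second after the job is handed in, with the robot touching nothing.
It also fails if it takes over 72 s, if anything falls off the work surface, if the arm or the gripper's body presses on something with over 40 N, if the wrist force passes 120 N, or if a joint passes its speed limit or range.

## Working session

There is one attempt and no reset: what is moved stays moved. The work goes in short steps, Python scripts to look and compute and a tool call to move; the robot and the scene stay as the last step left them, time stands still between calls to the robot, and variables do not carry over. Pictures are saved under pics/ and viewed, and the job is handed in when it is done.

Besides the shell and the picture viewer there is one more tool, called after "Emit:" as name(argument=value, ...) on one line, values as JSON. move_arm: Moves the arm, as the interface text tells. Its arguments: {"type":"object","properties":{"moves":{"type":"array"},"squeeze":{"type":"number"}},"required":["moves"]}

```bash
mkdir -p pics; ls; python3 - <<'E'
from cell import sense,capture
import cv2,numpy as np
for n in("side","top"):
    c=capture(n);cv2.imwrite(f"pics/{n}0.png",c["pixels"][...,::-1]);np.savez(f"{n}0.npz",**{k:c[k] for k in("pixels","mtx","extrinsics")})
    print(n,[k for k in c],c["mtx"].round(1).tolist(),c["extrinsics"].round(3).tolist())
print(sense())
E
```

```text
pics
side ['pixels', 'mtx', 'extrinsics'] [[442.5, 0.0, 324.8], [0.0, 442.5, 198.1], [0.0, 0.0, 1.0]] [[0.841, 0.407, -0.356, 135.292], [-0.541, 0.616, -0.572, -687.972], [-0.014, 0.674, 0.739, 996.91], [0.0, 0.0, 0.0, 1.0]]
top ['pixels', 'mtx', 'extrinsics'] [[492.6, 0.0, 320.6], [0.0, 492.6, 194.1], [0.0, 0.0, 1.0]] [[0.016, 0.993, -0.117, 375.342], [-1.0, 0.018, 0.019, -13.852], [0.021, 0.117, 0.993, 1625.239], [0.0, 0.0, 0.0, 1.0]]
{'clock': 0.1, 'joint_positions': array([ 1.23199372e+00,  4.23732305e-01,  1.63060404e+00, -2.25013386e-05,
        1.08858798e+00, -1.89651752e-02]), 'dq': array([ 7.04381081e-05, -2.73304401e-03, -8.79003583e-04,  1.81453387e-04,
        1.44538098e-03,  1.21401891e-03]), 'joint_torque': array([ 6.43812455e-04, -5.58426905e+01, -2.82442474e+01, -5.46268575e-05,
        3.04721951e-03,  2.40171079e-05]), 'tcp_pos': array([196.30778243, 592.86171001, 230.64721921]), 'orientation': array([-1.08667887e-04,  1.59232766e-01,  9.87240843e-01, -6.56984580e-04]), 'force': array([ 0.0959789 ,  0.07305504, -0.6260462 ]), 'moment': array([ 0.00472048, -0.01235189, -0.01319451]), 'width': 85.675841081913}
```

View pics/side0.png

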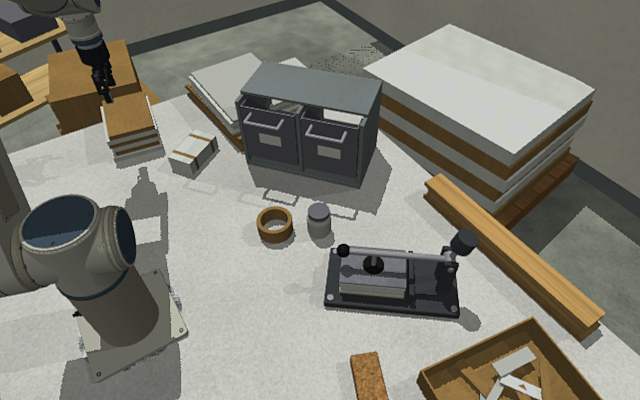

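View pics/top0.png

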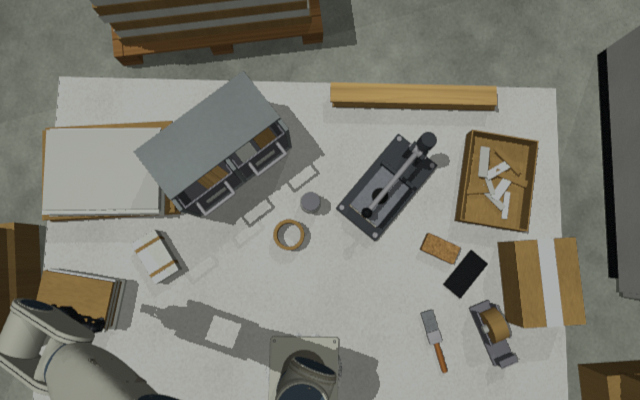

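```bash
python3 - <<'E'
import cv2
t=cv2.imread("pics/top0.png");s=cv2.imread("pics/side0.png")
cv2.imwrite("pics/t_rack.png",cv2.resize(t[60:225,125:325],None,fx=4,fy=3.6,interpolation=cv2.INTER_CUBIC)[:600,:800])
cv2.imwrite("pics/t_press.png",cv2.resize(t[120:250,325:450],None,fx=4.6,fy=4.6,interpolation=cv2.INTER_CUBIC))
cv2.imwrite("pics/s_press.png",cv2.resize(s[220:330,310:490],None,fx=4.4,fy=4.4,interpolation=cv2.INTER_CUBIC))
cv2.imwrite("pics/s_rack.png",cv2.resize(s[50:210,220:400],None,fx=3.7,fy=3.7,interpolation=cv2.INTER_CUBIC))
E
```

```text
(no output)
```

View pics/t_rack.png

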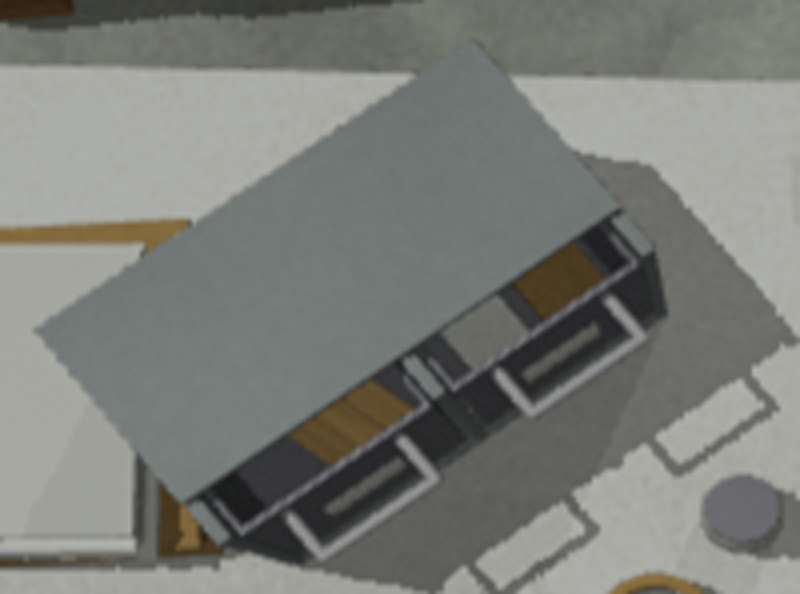

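View pics/t_press.png

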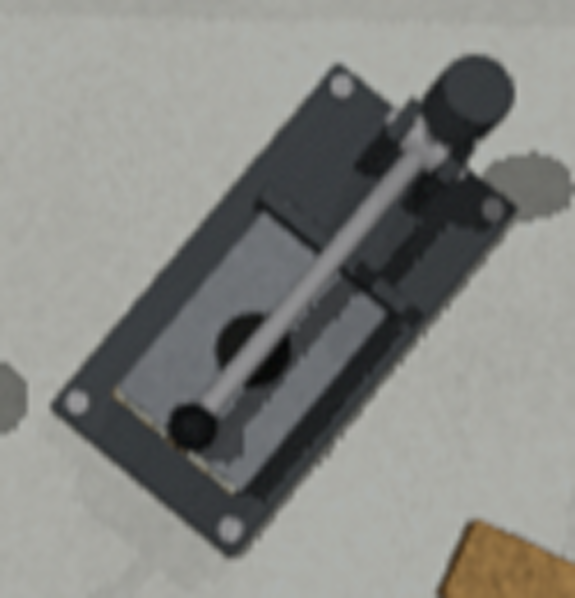

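View pics/s_press.png

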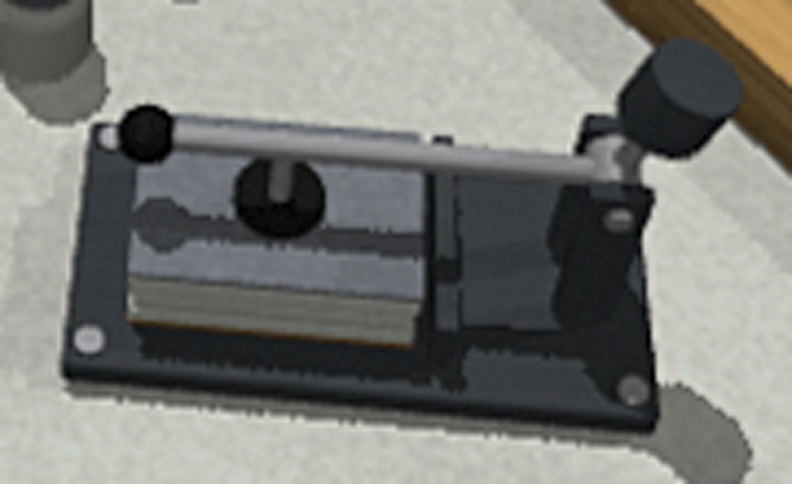

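View pics/s_rack.png

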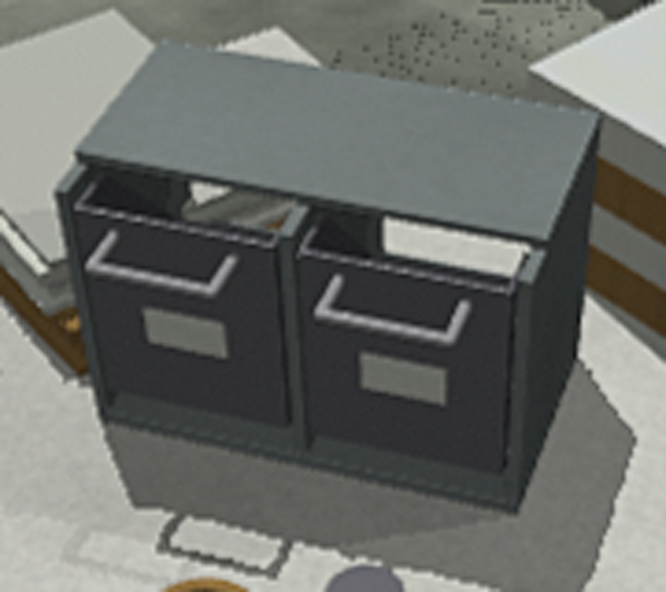

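```bash
cat > h.py <<'E'
import numpy as np,cv2
C={n:np.load(f"{n}0.npz") for n in("side","top")}
def ray(n,p):
    M=C[n]["mtx"];E=C[n]["extrinsics"]
    d=np.linalg.solve(M,[p[0],p[1],1]);d=E[:3,:3]@np.array([d[0],-d[1],-d[2]])
    return E[:3,3],d/np.linalg.norm(d)
def plane(n,p,z):
    o,d=ray(n,p);return o+d*(z-o[2])/d[2]
def tri(pt,ps):
    A=np.zeros((3,3));b=np.zeros(3);L=[ray("top",pt),ray("side",ps)]
    for o,d in L:
        P=np.eye(3)-np.outer(d,d);A+=P;b+=P@o
    x=np.linalg.solve(A,b);return x,[np.linalg.norm((np.eye(3)-np.outer(d,d))@(x-o)) for o,d in L]
def proj(n,X):
    M=C[n]["mtx"];E=C[n]["extrinsics"];c=E[:3,:3].T@(np.asarray(X,float)-E[:3,3])
    q=M@np.array([c[0],-c[1],-c[2]]);return q[:2]/q[2]
def un(p,off,fx,fy=None):
    fy=fy or fx;return ((p[0]+.5)/fx-.5+off[0],(p[1]+.5)/fy-.5+off[1])
E
python3 - <<'E'
from h import *
np.set_printoptions(precision=1,suppress=True)
tr=lambda p:un(p,(125,60),4,3.6); tp=lambda p:un(p,(325,120),4.6); sp=lambda p:un(p,(310,220),4.4); sr=lambda p:un(p,(220,50),3.7)
P=[plane("top",tr(p),257) for p in[(38,330),(475,38),(622,212),(185,502)]]
print("panel",*P); e=lambda a,b:(np.linalg.norm(a-b),np.degrees(np.arctan2(*(b-a)[1::-1])))
print(e(P[0],P[1]),e(P[3],P[2]),e(P[0],P[3]),e(P[1],P[2]))
S=[plane("side",sr(p),257) for p in[(78,153),(158,42),(600,115),(543,240)]]
print("panel side",*S,e(S[0],S[3]),e(S[1],S[2]))
B=[plane("top",tp(p),22) for p in[(338,63),(517,208),(235,555),(53,405)]]
print("base",*B,np.mean(B,0),e(B[3],B[0]),e(B[2],B[1]),e(B[0],B[1]))
K=[plane("top",tp(p),75) for p in[(265,207),(388,312),(238,492),(115,390)]]
print("stack",*K,np.mean(K,0),e(K[3],K[0]),e(K[2],K[1]),e(K[0],K[1]),e(K[3],K[2]))
print("knob",tri(tp((193,426)),sp((148,133))),plane("top",tp((193,426)),128))
for n,a,b in(("L0",(320,553),(92,270)),("L1",(437,478),(210,290)),("R0",(528,412),(320,315)),("R1",(645,338),(453,335))):
    print(n,tri(tr(a),sr(b)),plane("top",tr(a),215),plane("side",sr(b),215))
for z,p in((48,(289,235)),(85,(311,202))): print(plane("top",p,z))
E
```

```text
panel [647.5 484.1 257. ] [890.5 187.  257. ] [750.5  78.  257. ] [514.7 374.9 257. ]
(np.float64(383.88491973344844), np.float64(-50.72039285578969)) (np.float64(379.1261817017892), np.float64(-51.54950792320119)) (np.float64(171.89066623819704), np.float64(-140.5494396617128)) (np.float64(177.42772816667699), np.float64(-142.1044414650598))
panel side [516.1 376.8 257. ] [644.9 489.2 257. ] [889.5 189.9 257. ] [753.8  82.8 257. ] (np.float64(378.11742117043275), np.float64(-51.04980203255157)) (np.float64(386.50364285184133), np.float64(-50.73902918613684))
base [ 772.9 -300.5   22. ] [ 668.8 -429.7   22. ] [ 416.2 -226.5   22. ] [520.2 -96.6  22. ] [ 594.5 -263.3   22. ] (np.float64(324.67576918942575), np.float64(-38.903804357627344)) (np.float64(324.17718495323646), np.float64(-38.81711542090643)) (np.float64(166.00141320041098), np.float64(-128.85787063603635))
stack [ 656.3 -239.8   75. ] [ 584.2 -325.3   75. ] [ 457.9 -221.5   75. ] [ 526.6 -136.4   75. ] [ 556.2 -230.7   75. ] (np.float64(165.88034815573317), np.float64(-38.541977904497344)) (np.float64(163.55740547695), np.
[... 187 characters left out ...]
,  133.6]), [np.float64(0.007244011127126149), np.float64(0.007244011127033049)]) [ 498.3 -184.3  128. ]
L0 (array([479.7, 289.3, 214.2]), [np.float64(0.5099758187112707), np.float64(0.5099758187112018)]) [480.1 289.  215. ] [478.9 288.5 215. ]
L1 (array([539.7, 207.1, 223. ]), [np.float64(0.9997832752165658), np.float64(0.9997832752164285)]) [541.5 208.  215. ] [542.9 216.6 215. ]
R0 (array([596.2, 144.2, 215.9]), [np.float64(0.3086078374991946), np.float64(0.3086078374993726)]) [596.1 144.4 215. ] [597. 145. 215.]
R1 (array([657. ,  60.2, 226.9]), [np.float64(1.435143842039137), np.float64(1.4351438420389548)]) [658.1  61.5 215. ] [666.5  71.3 215. ]
[427.7  54.1  48. ]
[531.  -14.1  85. ]
```

Emit:
move_arm(moves=[{"delta_pos": [2,-5,0],"dr": [0,0,-1.7],"claw": -1},{"delta_pos": [2,-5,0],"dr": [0,0,-1.7],"claw": -1},{"delta_pos": [2,-5,0],"dr": [0,0,-1.7],"claw": -1},{"delta_pos": [2,-5,0],"dr": [0,0,-1.7],"claw": -1},{"delta_pos": [2,-5,0],"dr": [0,0,-1.7],"claw": -1},{"delta_pos": [2,-5,0],"dr": [0,0,-1.7],"claw": -1},{"delta_pos": [2,-5,0],"dr": [0,0,-1.7],"claw": -1},{"delta_pos": [2,-5,0],"dr": [0,0,-1.7],"claw": -1},{"delta_pos": [2,-5,0],"dr": [0,0,-1.7],"claw": -1},{"delta_pos": [2,-5,0],"dr": [0,0,-1.7],"claw": -1},{"delta_pos": [2,-5,0],"dr": [0,0,-1.7],"claw": -1},{"delta_pos": [2,-5,0],"dr": [0,0,-1.9],"claw": -1}], squeeze=20)

```text
clock: 1.6
tcp_pos: [436.7, -8.5, 231.3]
orientation: [0.0, 0.334, 0.943, 0.0]
force: [0.7, 0.5, -0.4]
width: 85.6
```

Emit:
move_arm(moves=[{"delta_pos": [1.6,-4.4,0],"dr": [0,0,0],"claw": -1},{"delta_pos": [1.6,-4.4,0],"dr": [0,0,0],"claw": -1},{"delta_pos": [1.5,-4.4,0],"dr": [0,0,0],"claw": -1},{"delta_pos": [1.4,-4.3,-1],"dr": [0,0,0],"claw": -1},{"delta_pos": [0,0,-4],"dr": [0,0,0],"claw": -1},{"delta_pos": [0,0,-4],"dr": [0,0,0],"claw": -1},{"delta_pos": [0,0,-3.4],"dr": [0,0,0],"claw": -0.5},{"delta_pos": [0,0,0],"dr": [0,0,0],"claw": 1},{"delta_pos": [0,0,0],"dr": [0,0,0],"claw": 1},{"delta_pos": [0,0,0],"dr": [0,0,0],"claw": 1},{"delta_pos": [0,0,0],"dr": [0,0,0],"claw": 1}], squeeze=20)

```text
clock: 2.98
tcp_pos: [498.0, -181.8, 108.4]
orientation: [0.001, 0.333, 0.943, 0.0]
force: [-0.1, 1.7, -1.3]
width: 32.9
```

```bash
python3 - <<'E'
import numpy as np
u=np.array([.778,-.628])
prev=None
for t in np.r_[np.arange(0,1.45,.12),1.44]:
    p=np.r_[u*(250-250*np.cos(t)),250*np.sin(t)]/10
    if prev is not None: print(round(t,2),(p-prev).round(2).tolist())
    prev=p
E
```

```text
0.12 [0.14, -0.11, 2.99]
0.24 [0.42, -0.34, 2.95]
0.36 [0.69, -0.56, 2.86]
0.48 [0.95, -0.77, 2.74]
0.6 [1.2, -0.97, 2.57]
0.72 [1.43, -1.15, 2.37]
0.84 [1.64, -1.32, 2.13]
0.96 [1.83, -1.47, 1.86]
1.08 [1.99, -1.6, 1.57]
1.2 [2.12, -1.71, 1.25]
1.32 [2.22, -1.79, 0.92]
1.44 [2.29, -1.85, 0.57]
1.44 [0.0, 0.0, 0.0]
```

Emit:
move_arm(moves=[{"delta_pos": [0.14,-0.11,3.0],"dr": [0,0,0],"claw": 1},{"delta_pos": [0.42,-0.34,2.95],"dr": [0,0,0],"claw": 1},{"delta_pos": [0.69,-0.56,2.86],"dr": [0,0,0],"claw": 1},{"delta_pos": [0.95,-0.77,2.74],"dr": [0,0,0],"claw": 1},{"delta_pos": [1.2,-0.97,2.57],"dr": [0,0,0],"claw": 1},{"delta_pos": [1.43,-1.15,2.37],"dr": [0,0,0],"claw": 1},{"delta_pos": [1.64,-1.32,2.13],"dr": [0,0,0],"claw": 1},{"delta_pos": [1.83,-1.47,1.86],"dr": [0,0,0],"claw": 1},{"delta_pos": [1.99,-1.6,1.57],"dr": [0,0,0],"claw": 1},{"delta_pos": [2.12,-1.71,1.25],"dr": [0,0,0],"claw": 1},{"delta_pos": [2.2,-1.8,0.9],"dr": [0,0,0],"claw": 1},{"delta_pos": [0,0,0],"dr": [0,0,0],"claw": 1}])

```text
clock: 4.47
tcp_pos: [645.3, -301.0, 351.6]
orientation: [0.002, 0.333, 0.943, -0.0]
force: [-0.6, 0.8, 6.3]
width: 32.4
```

```bash
python3 - <<'E'
from cell import sense,capture
import cv2
c=capture("side");cv2.imwrite("pics/s1.png",c["pixels"][...,::-1])
E
```

```text
(no output)
```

View pics/s1.png

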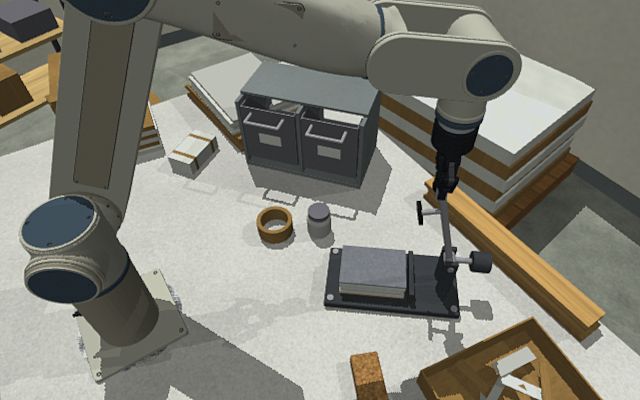

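Emit:
move_arm(moves=[{"delta_pos": [0,0,0],"dr": [0,0,0],"claw": -1},{"delta_pos": [0,0,0],"dr": [0,0,0],"claw": -1},{"delta_pos": [0,0,2],"dr": [0,0,0],"claw": -1},{"delta_pos": [0,0,4],"dr": [0,0,0],"claw": -1},{"delta_pos": [-0.5,2,3],"dr": [0,0,0],"claw": -1},{"delta_pos": [-1.3,5.3,0],"dr": [0,0,-2],"claw": -1},{"delta_pos": [-1.3,5.3,0],"dr": [0,0,-2],"claw": -0.5},{"delta_pos": [-1.3,5.3,0],"dr": [0,0,-2],"claw": 0.15},{"delta_pos": [-1.3,5.3,0],"dr": [0,0,-2],"claw": 0.15},{"delta_pos": [-1.3,5.3,0],"dr": [0,0,-2],"claw": 0.15},{"delta_pos": [-1.3,5.3,0],"dr": [0,0,-2.2],"claw": 0.15},{"delta_pos": [-1.3,5.3,0],"dr": [0,0,0],"claw": 0.15}])

```text
clock: 6.02
tcp_pos: [547.0, 93.0, 441.1]
orientation: [0.001, 0.432, 0.902, 0.001]
force: [0.8, 0.2, 0.4]
width: 36.1
```

```bash
python3 - <<'E'
from cell import sense,capture
import cv2
c=capture("side");cv2.imwrite("pics/s2.png",c["pixels"][...,::-1])
E
```

```text
(no output)
```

View pics/s2.png

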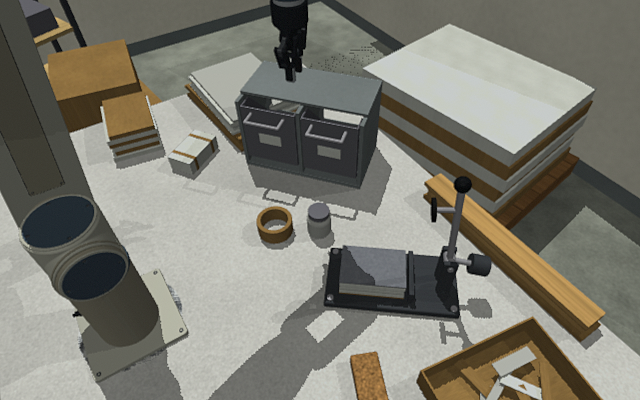

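Emit:
move_arm(moves=[{"delta_pos": [-1.2,5.2,-2],"dr": [0,0,0],"claw": 0.15},{"delta_pos": [-1.2,5.2,-3],"dr": [0,0,0],"claw": 0.15},{"delta_pos": [-1.3,5.1,-4],"dr": [0,0,0],"claw": 0.15},{"delta_pos": [0,0,-5],"dr": [0,0,0],"claw": 0.15},{"delta_pos": [0,0,-4.6],"dr": [0,0,0],"claw": 0.15},{"delta_pos": [0,0,0],"dr": [0,0,0],"claw": 0.15}])

```text
clock: 6.82
tcp_pos: [509.5, 242.9, 253.5]
orientation: [-0.002, 0.431, 0.902, -0.002]
force: [-0.8, 0.2, 0.4]
width: 36.2
```

```bash
python3 - <<'E'
from cell import sense,capture
import cv2
for n,(y,x) in (("side",(50,200)),("top",(100,130))):
    c=capture(n)["pixels"][...,::-1];cv2.imwrite(f"pics/{n}3.png",cv2.resize(c[y:y+150,x:x+200],None,fx=3.9,fy=3.9,interpolation=cv2.INTER_CUBIC))
E
```

```text
(no output)
```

View pics/side3.png

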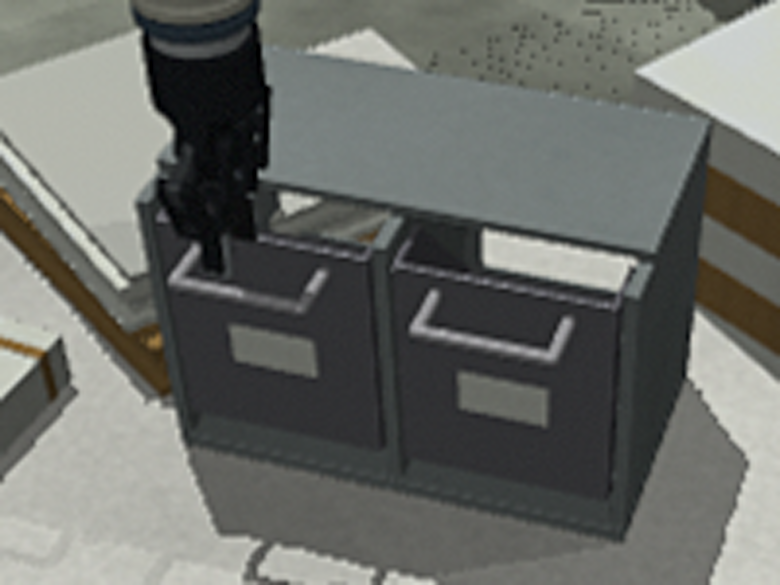

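View pics/top3.png

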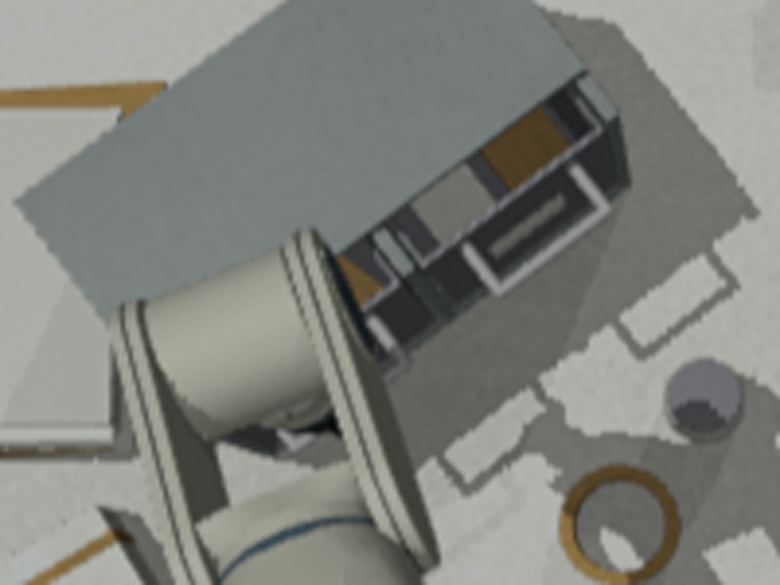

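Emit:
move_arm(moves=[{"delta_pos": [0.05,0.5,-2],"dr": [0,0,0],"claw": 0.15},{"delta_pos": [0,0,-2],"dr": [0,0,0],"claw": 0.15},{"delta_pos": [0,0,-1.7],"dr": [0,0,0],"claw": 0.15},{"delta_pos": [0,0,0],"dr": [0,0,0],"claw": 0.15},{"delta_pos": [0,0,0],"dr": [0,0,0],"claw": 1},{"delta_pos": [0,0,0],"dr": [0,0,0],"claw": 1},{"delta_pos": [0,0,0],"dr": [0,0,0],"claw": 1}])

```text
clock: 7.8
tcp_pos: [511.4, 247.9, 199.6]
orientation: [-0.0, 0.431, 0.902, -0.001]
force: [-3.5, -4.2, 6.5]
width: 8.8
```

```bash
python3 - <<'E'
import numpy as np
u=np.array([.779,.627]); x,z=-63,141
prev=None
for t in np.linspace(0,.73,13):
    a,b=x*np.cos(t)-z*np.sin(t),x*np.sin(t)+z*np.cos(t)
    p=np.r_[u*a,b]/10
    if prev is not None: print(round(t,2),(p-prev).round(2).tolist())
    prev=p
print(np.degrees(.73)/12*np.array([.627,-.779]))
E
```

```text
0.06 [-0.66, -0.53, -0.41]
0.12 [-0.64, -0.51, -0.46]
0.18 [-0.62, -0.5, -0.51]
0.24 [-0.59, -0.47, -0.56]
0.3 [-0.56, -0.45, -0.6]
0.36 [-0.53, -0.43, -0.64]
0.43 [-0.5, -0.4, -0.68]
0.49 [-0.47, -0.38, -0.72]
0.55 [-0.43, -0.35, -0.76]
0.61 [-0.4, -0.32, -0.79]
0.67 [-0.36, -0.29, -0.82]
0.73 [-0.32, -0.26, -0.85]
[ 2.18540427 -2.71519924]
```

Emit:
move_arm(moves=[{"delta_pos": [-0.66,-0.53,-0.41],"dr": [2.2,-2.7,0],"claw": 1},{"delta_pos": [-0.64,-0.51,-0.46],"dr": [2.2,-2.7,0],"claw": 1},{"delta_pos": [-0.62,-0.5,-0.51],"dr": [2.2,-2.7,0],"claw": 1},{"delta_pos": [-0.6,-0.47,-0.56],"dr": [2.2,-2.7,0],"claw": 1},{"delta_pos": [-0.56,-0.45,-0.6],"dr": [2.2,-2.7,0],"claw": 1},{"delta_pos": [-0.53,-0.43,-0.64],"dr": [2.2,-2.7,0],"claw": 1}])

```text
clock: 8.55
tcp_pos: [475.7, 219.1, 168.5]
orientation: [0.079, 0.424, 0.887, 0.165]
force: [-7.0, 4.4, 5.7]
width: 9.3
```

Emit:
move_arm(moves=[{"delta_pos": [-0.5,-0.4,-0.68],"dr": [2.2,-2.7,0],"claw": 1},{"delta_pos": [-0.47,-0.38,-0.72],"dr": [2.2,-2.7,0],"claw": 1},{"delta_pos": [-0.43,-0.35,-0.76],"dr": [2.2,-2.7,0],"claw": 1},{"delta_pos": [-0.4,-0.32,-0.79],"dr": [2.2,-2.7,0],"claw": 1},{"delta_pos": [-0.36,-0.29,-0.8],"dr": [2.2,-2.7,0],"claw": 1},{"delta_pos": [-0.2,-0.15,-0.5],"dr": [2,-2.5,0],"claw": 1},{"delta_pos": [0,0,0],"dr": [0,0,0],"claw": 1}])

```text
clock: 9.43
tcp_pos: [455.7, 210.5, 137.3]
orientation: [0.118, 0.409, 0.861, 0.277]
force: [-1.8, -28.8, 12.7]
width: 8.9
```

```bash
python3 - <<'E'
from cell import sense,capture
import cv2
print(sense()["joint_positions"].round(2))
for n,(y,x) in (("side",(50,200)),("top",(100,130))):
    c=capture(n)["pixels"][...,::-1];cv2.imwrite(f"pics/{n}4.png",cv2.resize(c[y:y+150,x:x+200],None,fx=3.9,fy=3.9,interpolation=cv2.INTER_CUBIC))
E
```

```text
[ 0.25  0.32  2.33  1.79  0.27 -2.15]
```

View pics/side4.png

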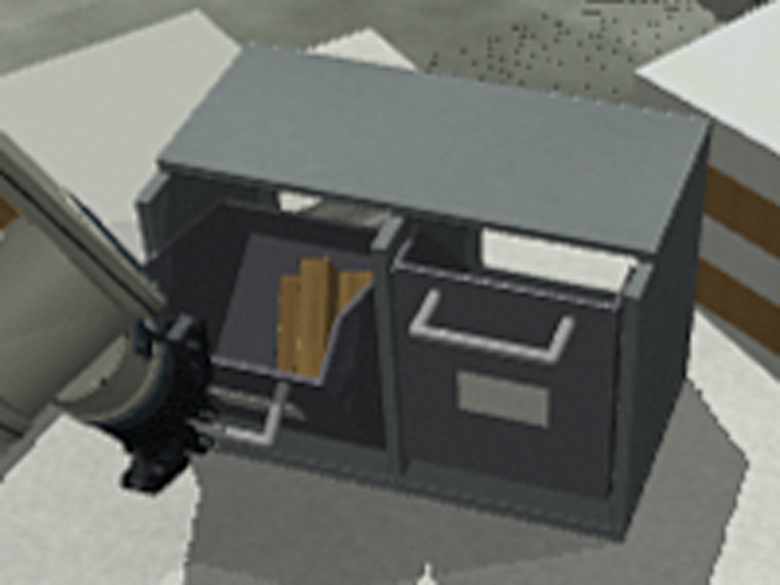

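```bash
python3 - <<'E'
from cell import sense
from scipy.spatial.transform import Rotation as R
import numpy as np
s=sense();q=s["orientation"];print(s["tcp_pos"],s["force"],R.from_quat([*q[1:],q[0]]).as_matrix().round(3))
E
```

```text
[455.78730121 210.64053598 137.55577788] [ -2.20886442 -28.52490943  12.97946084] [[-0.637  0.64   0.429]
 [ 0.77   0.512  0.381]
 [ 0.024  0.573 -0.819]]
```

View pics/top4.png

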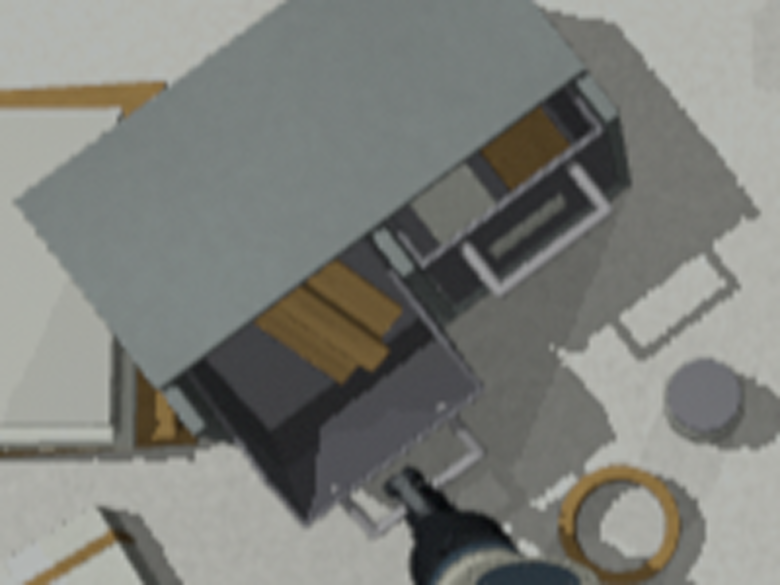

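Emit:
move_arm(moves=[{"delta_pos": [0,0,0],"dr": [0,0,0],"claw": 0.2},{"delta_pos": [0,0,0],"dr": [0,0,0],"claw": 0.2},{"delta_pos": [0,0,0],"dr": [0,0,0],"claw": 0.2},{"delta_pos": [-0.43,-0.38,0.82],"dr": [0,0,0],"claw": 0.2},{"delta_pos": [-0.65,-0.57,1.23],"dr": [0,0,0],"claw": 0.2}])

```text
clock: 10.15
tcp_pos: [442.9, 206.0, 157.8]
orientation: [0.113, 0.406, 0.863, 0.28]
force: [0.2, 0.8, -0.2]
width: 34.0
```

```bash
cat > st.py <<'E'
from cell import sense
from scipy.spatial.transform import Rotation as R
import numpy as np
s=sense();q=s["orientation"];print(s["clock"],s["tcp_pos"].round(1),s["force"].round(1),s["joint_positions"].round(4).tolist());print(R.from_quat([*q[1:],q[0]]).as_matrix().round(3))
E
python3 st.py
```

```text
10.15 [442.9 206.  157.8] [ 0.2  0.8 -0.2] [0.2363, 0.2516, 2.3402, 1.5774, 0.2852, -1.9517]
[[-0.645  0.636  0.423]
 [ 0.763  0.514  0.391]
 [ 0.032  0.575 -0.817]]
```

Emit:
move_arm(moves=[{"delta_pos": [-0.85,-0.76,1.6],"dr": [0,0,0],"claw": 0.2},{"delta_pos": [-0.85,-0.76,2],"dr": [0,0,0],"claw": 0},{"delta_pos": [0,0,4],"dr": [0,0,0],"claw": -0.5},{"delta_pos": [1,0.8,4],"dr": [-3,4,0],"claw": -1},{"delta_pos": [1,0.8,4],"dr": [-3,4,0],"claw": -1},{"delta_pos": [1,0.8,3],"dr": [-3,4,0],"claw": -1},{"delta_pos": [1,0.8,0],"dr": [-3,4,0],"claw": -1},{"delta_pos": [0,0,0],"dr": [0,0,0],"claw": -1}])

```text
clock: 11.15
tcp_pos: [461.1, 227.8, 313.4]
orientation: [0.038, 0.418, 0.893, 0.165]
force: [-0.3, -0.6, -0.4]
width: 85.3
```

```bash
python3 st.py; python3 - <<'E'
from cell import sense,capture
import cv2
for n,(y,x) in (("side",(50,200)),("top",(100,130))):
    c=capture(n)["pixels"][...,::-1];cv2.imwrite(f"pics/{n}5f.png",c);cv2.imwrite(f"pics/{n}5.png",cv2.resize(c[y:y+150,x:x+200],None,fx=3.9,fy=3.9,interpolation=cv2.INTER_CUBIC))
E
```

```text
11.15 [461.1 227.8 313.4] [-0.3 -0.6 -0.4] [0.3282, 0.0369, 1.9773, 0.2453, 0.8534, -0.5036]
[[-0.648  0.733  0.206]
 [ 0.758  0.596  0.264]
 [ 0.07   0.327 -0.942]]
```

View pics/side5.png

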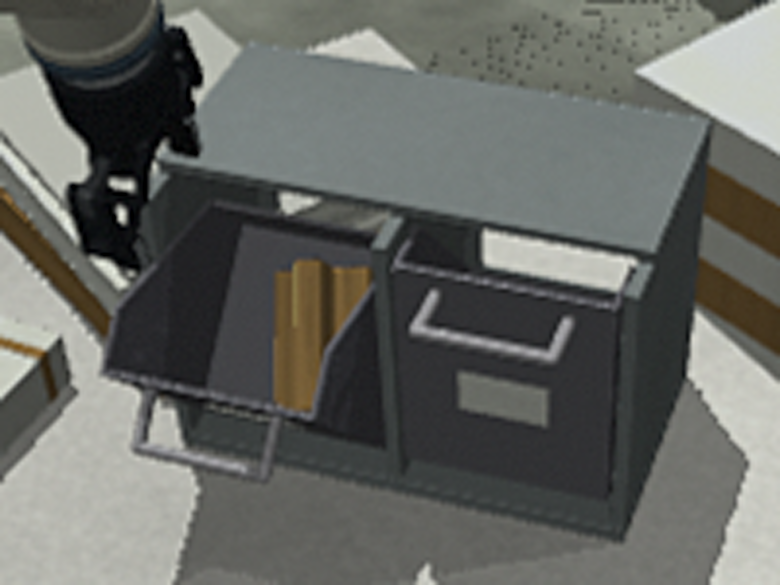

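View pics/top5.png

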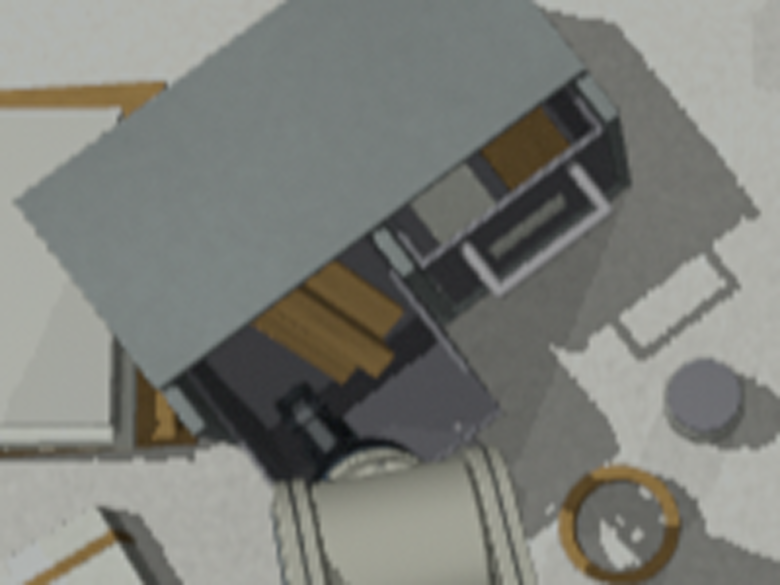

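```bash
python3 - <<'E'
import cv2
t=cv2.imread("pics/top5f.png")[155:210,180:245];s=cv2.imread("pics/side5f.png")[100:165,255:310]
cv2.imwrite("pics/t5z.png",cv2.convertScaleAbs(cv2.resize(t,None,fx=10,fy=10,interpolation=cv2.INTER_CUBIC),alpha=1.6))
cv2.imwrite("pics/s5z.png",cv2.convertScaleAbs(cv2.resize(s,None,fx=9,fy=9,interpolation=cv2.INTER_CUBIC),alpha=1.6))
E
```

```text
(no output)
```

View pics/t5z.png

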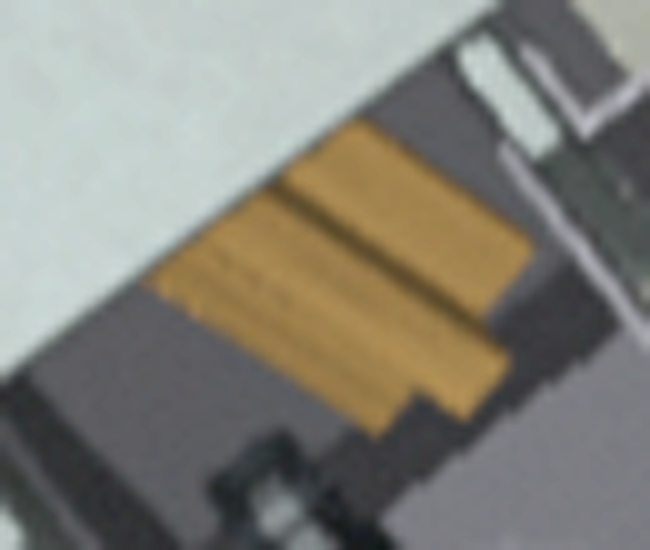

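View pics/s5z.png

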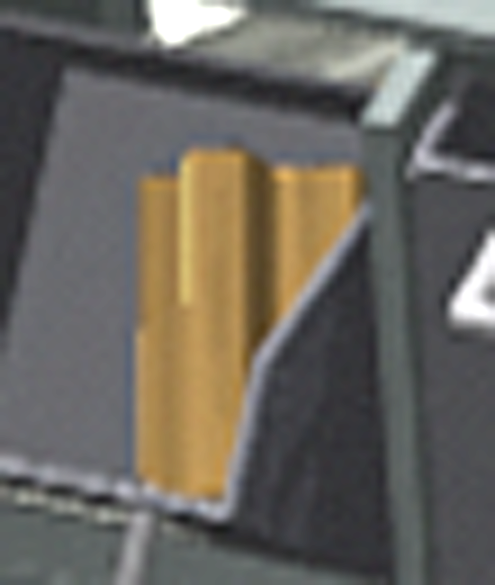

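```bash
cat >> h.py <<'E'
yw=np.radians(38.8);ux=np.array([np.cos(yw),np.sin(yw),0]);uy=np.array([-np.sin(yw),np.cos(yw),0]);uz=np.array([0,0,1.])
RO=np.array([603,203.7,0]);HG=RO+18*ux+93.5*uy+55*uz
def binR(t): return np.c_[np.cos(t)*ux+np.sin(t)*uz,uy,-np.sin(t)*ux+np.cos(t)*uz]
def onbin(n,p,zb,t=.73):
    B=binR(t);o,d=ray(n,p);o=B.T@(o-HG);d=B.T@d;return o+d*(zb-o[2])/d[2]
E
python3 - <<'E'
from h import *
np.set_printoptions(precision=1,suppress=True)
T=lambda p:un(p,(180,155),10);S=lambda p:un(p,(255,100),9)
print("base near L,R",onbin("top",T((378,437)),8),onbin("top",T((533,245)),8))
print("base edges far pts",onbin("top",T((150,280)),8),onbin("top",T((365,120)),8))
print("rib near L,R",onbin("top",T((465,420)),44),onbin("top",T((510,358)),44))
print("side rib far L,R",onbin("side",S((182,155)),44),onbin("side",S((247,150)),44))
print("side base far L,R",onbin("side",S((138,178)),8),onbin("side",S((360,165)),8), "near L",onbin("side",S((138,475)),8))
for v,n in(((-18,84,178),"lipL"),((-18,-84,178),"lipR")):
    X=HG+binR(.73)@np.array(v,float);print(n,proj("top",X),proj("side",X))
B=binR(.73)
E
```

```text
base near L,R [-13.1   9.1   8. ] [  8.9 -67.5   8. ]
base edges far pts [80.1 30.4  8. ] [ 79.9 -51.5   8. ]
rib near L,R [ -5.9 -18.1  44. ] [  2.2 -41.2  44. ]
side rib far L,R [110.5  11.   44. ] [116.5 -11.6  44. ]
side base far L,R [104.7  39.3   8. ] [124.3 -39.8   8. ] near L [ 2.5 14.4  8. ]
lipL [212.7 240.8] [225.  146.4]
lipR [258.8 205.7] [280.  158.6]
```

```bash
cat > kin.py <<'E'
import numpy as np
from scipy.optimize import least_squares
from scipy.spatial.transform import Rotation as R
D=[([1.23199,.42373,1.63060,0,1.08859,-.01897],[196.31,592.86,230.65],[-1.087e-4,.159233,.987241,-6.57e-4]),
([.2363,.2516,2.3402,1.5774,.2852,-1.9517],[442.9,206,157.8],[.113,.406,.863,.28]),
([.3282,.0369,1.9773,.2453,.8534,-.5036],[461.1,227.8,313.4],[.038,.418,.893,.165])]
def fk(q,p):
    a,d,L1,L2,e,Lt=p
    rz=lambda t:R.from_euler('z',t);ry=lambda t:R.from_euler('y',t)
    A=rz(q[0]);x=np.array([0,0,d])+A.apply([a,0,0])
    A=A*ry(q[1]);x=x+A.apply([0,0,L1])
    A=A*ry(q[2]);x=x+A.apply([e,0,L2])
    A=A*rz(q[3])*ry(q[4]);x=x+A.apply([0,0,Lt])
    A=A*rz(q[5]);return x,A
def res(p):
    return np.concatenate([fk(q,p)[0]-np.array(x) for q,x,_ in D])
if __name__=="__main__":
    s=least_squares(res,[0,300,450,450,0,300]);print(s.x.round(1),s.fun.round(1))
    for q,x,o in D:
        A=fk(q,s.x)[1].as_matrix();B=R.from_quat([*o[1:],o[0]]).as_matrix();print((A.T@B).round(2).tolist())
    np.save("kp.npy",s.x)
E
python3 kin.py
```

```text
[-34.4 351.1 595.6 515.3  91.7 345.9] [10.9 -4.7 -3.3 -0.1  0.7  0.2  1.9 -3.3  3.1]
[[0.0, -1.0, 0.0], [1.0, 0.0, -0.0], [0.0, 0.0, 1.0]]
[[-0.0, -1.0, 0.0], [1.0, -0.0, 0.0], [-0.0, 0.0, 1.0]]
[[-0.0, -1.0, 0.0], [1.0, -0.0, -0.0], [0.0, 0.0, 1.0]]
```

```bash
sed -i 's/a,d,L1,L2,e,Lt=p/a,d,L1,L2,e,Lt,b=p/; s/A.apply(\[a,0,0\])/A.apply([a,b,0])/; s/450,450,0,300\]/450,450,0,300,10]/' kin.py; python3 kin.py | head -1; cat > ik.py <<'E'
from kin import *
from h import *
kp=np.load("kp.npy")
lo=np.array([-3,-.9,.09,-1.31,.11,-2.54]);hi=np.array([3,2.11,2.58,4.45,2.69,2.54])
F=R.from_euler('z',90,degrees=True)
def ik(x,M,q0):
    f=lambda q:np.r_[(fk(q,kp)[0]-x)/100,((fk(q,kp)[1]*F).inv()*R.from_matrix(M)).as_rotvec()*3]
    s=least_squares(f,np.clip(q0,lo+.01,hi-.01),bounds=(lo,hi));return s.x,np.abs(s.fun).max()
E
python3 - <<'E'
from ik import *
np.set_printoptions(precision=2,suppress=True)
B=binR(.73);ps=np.radians(15)
bx=np.cos(ps)*B[:,0]+np.sin(ps)*B[:,1];by=-np.sin(ps)*B[:,0]+np.cos(ps)*B[:,1];bz=B[:,2]
g=HG+B@np.array([56,-15,28.])
print("grasp",g)
for deg in(0,6,12,18):
  for sgn in(1,-1):
    d=np.radians(deg)
    zt=-bz*np.cos(d)-bx*np.sin(d)*(1); # pick more vertical
    zt2=-bz*np.cos(d)+bx*np.sin(d)
    zt=zt if zt[2]<zt2[2] else zt2
    yt=by*sgn;xt=np.cross(yt,zt);M=np.c_[xt,yt,zt]
    for back in(0,120):
        best=min((ik(g+zt*(19-back),M,np.array([.4,.4,1.9,q4,.6,q6])) for q4 in(0,1.2,-1.2,3) for q6 in(1.3,-1.8)),key=lambda r:r[1])
        print(deg,sgn,back,best[0],round(best[1],3),zt.round(2))
E
```

```text
[ -0.  312.6 563.  485.   77.5 301.   11.9] [-0.  0. -0. -0.  0.  0.  0. -0.  0.]
grasp [585.81 290.6  113.21]
0 1 0 [0.35 0.57 2.06 2.3  0.29 1.88] 0.0 [ 0.52  0.42 -0.75]
0 1 120 [0.28 0.31 2.2  1.78 0.26 2.37] 0.0 [ 0.52  0.42 -0.75]
0 -1 0 [ 0.35  0.57  2.06  2.3   0.29 -1.26] 0.0 [ 0.52  0.42 -0.75]
0 -1 120 [ 0.28  0.31  2.2   1.78  0.26 -0.77] 0.0 [ 0.52  0.42 -0.75]
6 1 0 [0.38 0.55 2.02 1.87 0.15 2.33] 0.0 [ 0.48  0.35 -0.81]
6 1 120 [ 0.39  0.27  2.11  0.48  0.19 -2.54] 0.152 [ 0.48  0.35 -0.81]
6 -1 0 [ 0.38  0.55  2.02  1.87  0.15 -0.81] 0.0 [ 0.48  0.35 -0.81]
6 -1 120 [0.34 0.29 2.13 0.98 0.21 0.06] 0.0 [ 0.48  0.35 -0.81]
12 1 0 [ 0.42  0.54  1.97  0.49  0.14 -2.54] 0.042 [ 0.43  0.27 -0.86]
12 1 120 [ 0.38  0.28  2.06  0.33  0.29 -2.39] 0.0 [ 0.43  0.27 -0.86]
12 -1 0 [0.41 0.54 1.97 0.68 0.13 0.41] 0.0 [ 0.43  0.27 -0.86]
12 -1 120 [0.38 0.28 2.06 0.33 0.29 0.75] 0.0 [ 0.43  0.27 -0.86]
18 1 0 [ 0.43  0.54  1.92  0.09  0.25 -2.13] 0.0 [ 0.37  0.2  -0.91]
18 1 120 [ 0.43  0.3   1.98  0.06  0.44 -2.1 ] 0.0 [ 0.37  0.2  -0.91]
18 -1 0 [0.43 0.54 1.92 0.09 0.25 1.01] 0.0 [ 0.37  0.2  -0.91]
18 -1 120 [0.43 0.3  1.98 0.06 0.44 1.04] 0.0 [ 0.37  0.2  -0.91]
```

```bash
cat >> ik.py <<'E'
ps=np.radians(15)
def pick(back,sgn,deg=18,s=-15,hz=33,t=.73):
    B=binR(t);bx=np.cos(ps)*B[:,0]+np.sin(ps)*B[:,1];by=-np.sin(ps)*B[:,0]+np.cos(ps)*B[:,1];bz=B[:,2]
    g=HG+B@np.array([56+s*np.cos(ps),-15+s*np.sin(ps),hz]);d=np.radians(deg)
    zt=-bz*np.cos(d)-bx*np.sin(d);yt=by*sgn;M=np.c_[np.cross(yt,zt),yt,zt]
    return g+zt*19+bz*back,M
pyw=np.radians(-38.9);px=np.array([np.cos(pyw),np.sin(pyw),0]);py=np.array([-np.sin(pyw),np.cos(pyw),0]);PO=np.array([556,-231,0])
def place(up,sgn,dirn,deg=18,s=-15,hz=41):
    bx=px*dirn;by=py*dirn;bz=uz;d=np.radians(deg);zt=-bz*np.cos(d)-bx*np.sin(d);yt=by*sgn
    return PO+bz*(75+hz+up)+bx*s+zt*19,np.c_[np.cross(yt,zt),yt,zt]
E
python3 - <<'E'
from ik import *
np.set_printoptions(precision=2,suppress=True)
for sgn in(1,-1):
    for b in(0,80,160):
        x,M=pick(b,sgn);print("pick",sgn,b,x.round(0),min((ik(x,M,np.array([.4,.4,1.9,0,.4,q6])) for q6 in(1,-2)),key=lambda r:r[1]))
    for dn in(1,-1):
      for up in (0,150):
        x,M=place(up,sgn,dn);print("place",sgn,dn,up,x.round(0),min((ik(x,M,np.array([-.4,.4,1.9,0,1.,q6])) for q6 in(1.9,-1.3,0)),key=lambda r:r[1]))
E
```

```text
pick 1 0 [584. 282.  90.] (array([ 0.42,  0.54,  1.95,  0.13,  0.22, -2.18]), np.float64(9.99096638754082e-14))
pick 1 80 [543. 249. 150.] (array([ 0.39,  0.37,  2.04,  0.14,  0.3 , -2.21]), np.float64(2.2012600076060096e-13))
pick 1 160 [501. 216. 209.] (array([ 0.35,  0.2 ,  2.11,  0.14,  0.41, -2.24]), np.float64(6.671486280085404e-14))
place 1 1 0 [ 540. -218.   98.] (array([-0.44,  0.67,  1.6 ,  0.08,  1.18, -1.37]), np.float64(1.9895196601282807e-15))
place 1 1 150 [ 540. -218.  248.] (array([-0.44,  0.49,  1.52,  0.07,  1.44, -1.35]), np.float64(3.694822225952521e-15))
place 1 -1 0 [ 572. -244.   98.] (array([-0.38,  0.51,  1.92, -0.23,  0.42,  2.07]), np.float64(1.1368683772161603e-15))
place 1 -1 150 [ 572. -244.  248.] (array([-0.38,  0.29,  1.83, -0.14,  0.73,  1.96]), np.float64(1.3097860573907382e-11))
pick -1 0 [584. 282.  90.] (array([0.42, 0.54, 1.95, 0.13, 0.22, 0.96]), np.float64(1.1368683772161603e-15))
pick -1 80 [543. 249. 150.] (array([0.39, 0.37, 2.04, 0.14, 0.3 , 0.93]), np.float64(1.219291334564332e-13))
pick -1 160 [501. 216. 209.] (array([0.35, 0.2 , 2.11, 0.14, 0.41, 0.9 ]), np.float64(2.2737367544323206e-15))
place -1 1 0 [ 540. -218.   98.] (array([-0.44,  0.67,  1.6 ,  0.08,  1.18,  1.77]), np.float64(1.4210854715202005e-15))
place -1 1 150 [ 540. -218.  248.] (array([-0.44,  0.49,  1.52,  0.07,  1.44,  1.79]), np.float64(1.9895196601282807e-15))
place -1 -1 0 [ 572. -244.   98.] (array([-0.38,  0.51,  1.92, -0.23,  0.42, -1.07]), np.float64(2.2737367544323206e-15))
place -1 -1 150 [ 572. -244.  248.] (array([-0.38,  0.29,  1.83, -0.14,  0.73, -1.18]), np.float64(3.6357050703372807e-12))
```

```bash
cat > go.py <<'E'
# usage helper: print deltas from current commanded(measured) pose to target
from ik import *
from cell import sense
def go(x,M,n,label=""):
    s=sense();q=s["orientation"];A=R.from_quat([*q[1:],q[0]])
    dp=(x-s["tcp_pos"])/10;dr=np.degrees((R.from_matrix(M)*A.inv()).as_rotvec())
    print(label,"dp",dp.round(2),"dr",dr.round(1),"| per row/%d"%n,(dp/n).round(2).tolist(),(dr/n).round(2).tolist())
E
python3 - <<'E'
from go import *
go(*pick(160,-1),12)
go(*pick(200,-1),12)
B=binR(.73);print("bz*cm",B[:,2])
E
```

```text
dp [  4.24  -1.09 -10.23] dr [ 19.3   9.4 -73.5] | per row/12 [0.35, -0.09, -0.85] [1.61, 0.79, -6.12]
 dp [ 2.16 -2.76 -7.25] dr [ 19.3   9.4 -73.5] | per row/12 [0.18, -0.23, -0.6] [1.61, 0.79, -6.12]
bz*cm [-0.51971682 -0.41786305  0.7451744 ]
```

Emit:
move_arm(moves=[{"delta_pos": [0.2,-0.3,0],"dr": [1.6,0.8,-6.1],"claw": -0.18},{"delta_pos": [0.2,-0.3,0],"dr": [1.6,0.8,-6.1],"claw": -0.18},{"delta_pos": [0.2,-0.3,0],"dr": [1.6,0.8,-6.1],"claw": -0.18},{"delta_pos": [0.2,-0.3,0],"dr": [1.6,0.8,-6.1],"claw": -0.18},{"delta_pos": [0.2,-0.3,-0.9],"dr": [1.6,0.8,-6.1],"claw": -0.18},{"delta_pos": [0.2,-0.3,-0.9],"dr": [1.6,0.8,-6.1],"claw": -0.18},{"delta_pos": [0.2,-0.2,-0.9],"dr": [1.6,0.8,-6.1],"claw": -0.18},{"delta_pos": [0.2,-0.2,-0.9],"dr": [1.6,0.8,-6.1],"claw": -0.18},{"delta_pos": [0.2,-0.2,-0.9],"dr": [1.6,0.8,-6.1],"claw": -0.18},{"delta_pos": [0.2,-0.2,-0.9],"dr": [1.6,0.8,-6.1],"claw": -0.18},{"delta_pos": [0.1,-0.1,-0.9],"dr": [1.6,0.8,-6.1],"claw": -0.18},{"delta_pos": [0.1,-0.1,-0.9],"dr": [1.6,0.8,-6.1],"claw": -0.18}])

```text
clock: 12.75
tcp_pos: [480.2, 197.4, 239.3]
orientation: [-0.007, 0.878, 0.429, 0.213]
force: [-0.7, -0.0, -0.1]
width: 50.7
```

```bash
python3 st.py; python3 - <<'E'
from go import *
go(*pick(70,-1),8)
E
```

```text
12.75 [480.2 197.4 239.3] [-0.7 -0.  -0.1] [0.3284, 0.1066, 2.1265, 0.1428, 0.4886, 0.878]
[[ 0.541  0.756  0.367]
 [ 0.75  -0.632  0.196]
 [ 0.38   0.17  -0.909]]
 dp [ 6.77  5.58 -9.71] dr [ 0.  -0.2 -0. ] | per row/8 [0.85, 0.7, -1.21] [0.0, -0.03, -0.0]
```

Reorientation matches well. I'll approach to 70 mm above the grasp and look.

Emit:
move_arm(moves=[{"delta_pos": [1.69,1.4,-2.43],"dr": [0,0,0],"claw": -0.18},{"delta_pos": [1.69,1.4,-2.43],"dr": [0,0,0],"claw": -0.18},{"delta_pos": [1.69,1.4,-2.43],"dr": [0,0,0],"claw": -0.18},{"delta_pos": [1.69,1.4,-2.43],"dr": [0,0,0],"claw": -0.18},{"delta_pos": [0,0,0],"dr": [0,0,0],"claw": -0.18}])

```text
clock: 13.38
tcp_pos: [547.9, 253.7, 140.9]
orientation: [-0.007, 0.877, 0.431, 0.211]
force: [-0.5, 0.0, 0.6]
width: 50.4
```

```bash
cat > pic.py <<'E'
import sys,cv2
from cell import capture
k=sys.argv[1]
for n,(y,x) in (("side",(int(sys.argv[2]),int(sys.argv[3]))),("top",(int(sys.argv[4]),int(sys.argv[5])))):
    c=capture(n)["pixels"][...,::-1];cv2.imwrite(f"pics/{n}{k}f.png",c);cv2.imwrite(f"pics/{n}{k}.png",cv2.convertScaleAbs(cv2.resize(c[y:y+120,x:x+160],None,fx=5,fy=5,interpolation=cv2.INTER_CUBIC),alpha=1.3))
E
python3 pic.py 6 70 210 130 160; python3 - <<'E'
from go import *
go(*pick(0,-1),8)
E
```

```text
dp [ 3.62  2.89 -5.28] dr [ 0.1 -0.2 -0.2] | per row/8 [0.45, 0.36, -0.66] [0.01, -0.03, -0.03]
```

View pics/side6.png

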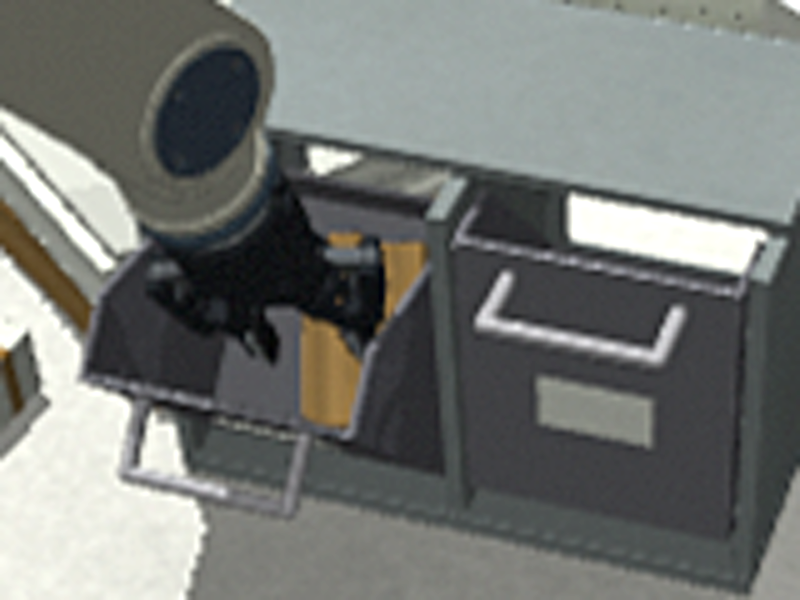

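View pics/top6.png

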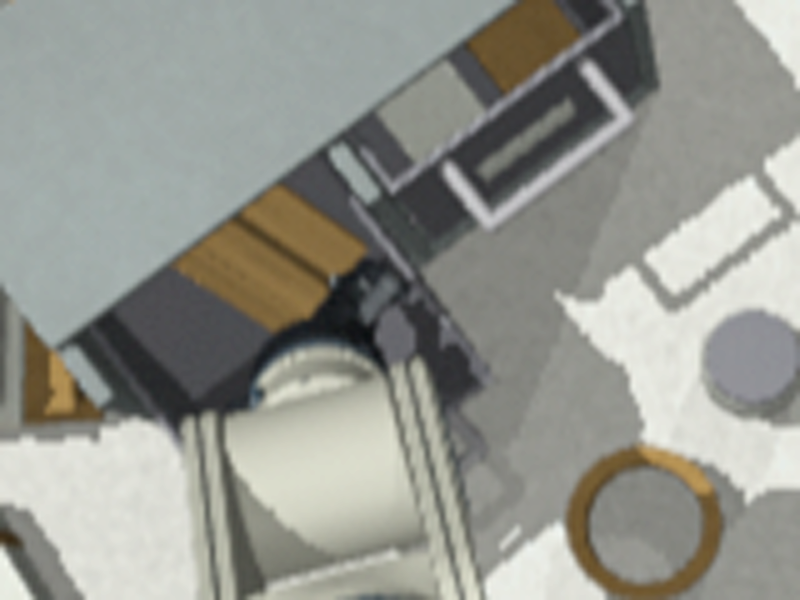

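```bash
python3 - <<'E'
from go import *
x,M=pick(0,-1,s=-5);go(x,M,6);print(x)
print(fk(ik(x,M,np.array([.4,.5,1.9,.1,.25,1]))[0],kp)[0])
E
```

```text
dp [ 4.02  3.55 -4.64] dr [ 0.1 -0.2 -0.2] | per row/6 [0.67, 0.59, -0.77] [0.02, -0.04, -0.04]
[588.26670408 288.97026553  96.46737267]
[588.26670408 288.97026553  96.46737267]
```

Emit:
move_arm(moves=[{"delta_pos": [0.4,0.66,0.6],"dr": [0,0,0],"claw": 0.1},{"delta_pos": [0.72,0.58,-1.05],"dr": [0,0,0],"claw": 0.1},{"delta_pos": [0.72,0.58,-1.05],"dr": [0,0,0],"claw": 0.1},{"delta_pos": [0.72,0.58,-1.05],"dr": [0,0,0],"claw": 0.1},{"delta_pos": [0.72,0.58,-1.05],"dr": [0,0,0],"claw": 0.1},{"delta_pos": [0,0,0],"dr": [0,0,0],"claw": 0.1}])

```text
clock: 14.22
tcp_pos: [582.2, 284.4, 105.8]
orientation: [-0.007, 0.877, 0.431, 0.213]
force: [-0.9, 0.5, -0.3]
width: 38.6
```

```bash
python3 pic.py 7 70 210 130 160; python3 - <<'E'
from go import *
go(*pick(0,-1,s=-5),1)
E
```

```text
dp [ 0.63  0.48 -1.04] dr [ 0.1 -0.2 -0.3] | per row/1 [0.63, 0.48, -1.04] [0.08, -0.18, -0.26]
```

View pics/side7.png

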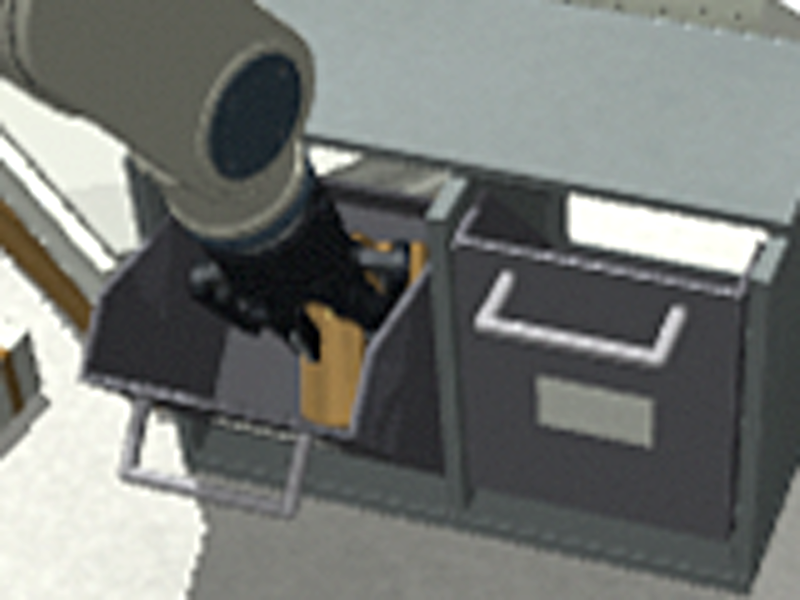

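View pics/top7.png

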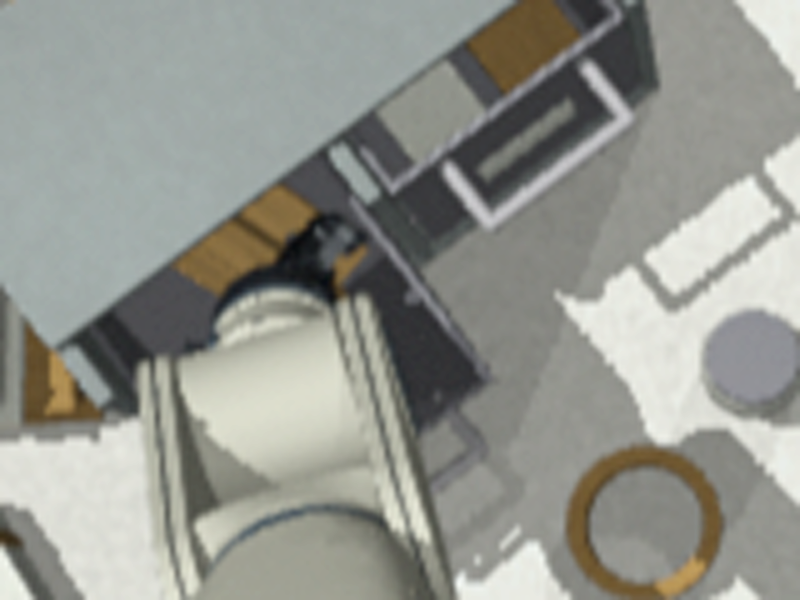

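Emit:
move_arm(moves=[{"delta_pos": [0.3,0.24,-0.5],"dr": [0,0,0],"claw": 0.1},{"delta_pos": [0.3,0.24,-0.5],"dr": [0,0,0],"claw": 0.1},{"delta_pos": [0,0,0],"dr": [0,0,0],"claw": 0.1}])

```text
clock: 14.7
tcp_pos: [588.3, 289.1, 97.0]
orientation: [-0.007, 0.877, 0.431, 0.213]
force: [-0.0, -0.2, -0.0]
width: 38.5
```

Emit:
move_arm(moves=[{"delta_pos": [0,0,0],"dr": [0,0,0],"claw": 1},{"delta_pos": [0,0,0],"dr": [0,0,0],"claw": 1},{"delta_pos": [0,0,0],"dr": [0,0,0],"claw": 1},{"delta_pos": [0,0,0],"dr": [0,0,0],"claw": 1}], squeeze=50)

```text
clock: 15.2
tcp_pos: [588.3, 289.1, 97.6]
orientation: [-0.007, 0.877, 0.431, 0.214]
force: [-0.4, 0.0, 2.7]
width: 23.4
```

Emit:
move_arm(moves=[{"delta_pos": [-0.26,-0.21,0.37],"dr": [0,0,0],"claw": 1},{"delta_pos": [-0.52,-0.42,0.75],"dr": [0,0,0],"claw": 1},{"delta_pos": [-0.78,-0.63,1.12],"dr": [0,0,0],"claw": 1},{"delta_pos": [-0.78,-0.63,1.12],"dr": [0,0,0],"claw": 1},{"delta_pos": [-0.78,-0.63,1.12],"dr": [0,0,0],"claw": 1},{"delta_pos": [-0.78,-0.63,1.12],"dr": [0,0,0],"claw": 1},{"delta_pos": [-0.78,-0.63,1.12],"dr": [0,0,0],"claw": 1},{"delta_pos": [0,0,0],"dr": [0,0,0],"claw": 1}])

```text
clock: 16.2
tcp_pos: [541.0, 250.8, 165.6]
orientation: [-0.007, 0.877, 0.431, 0.214]
force: [1.0, 1.0, 0.2]
width: 23.6
```

```bash
python3 pic.py 8 70 210 130 160; python3 st.py
```

```text
16.3 [541.5 251.1 164.8] [0.8 0.8 1.9] [0.3942, 0.3471, 2.03, 0.1208, 0.3376, 0.9461]
[[ 0.537  0.759  0.369]
 [ 0.752 -0.629  0.197]
 [ 0.381  0.172 -0.909]]
```

View pics/side8.png

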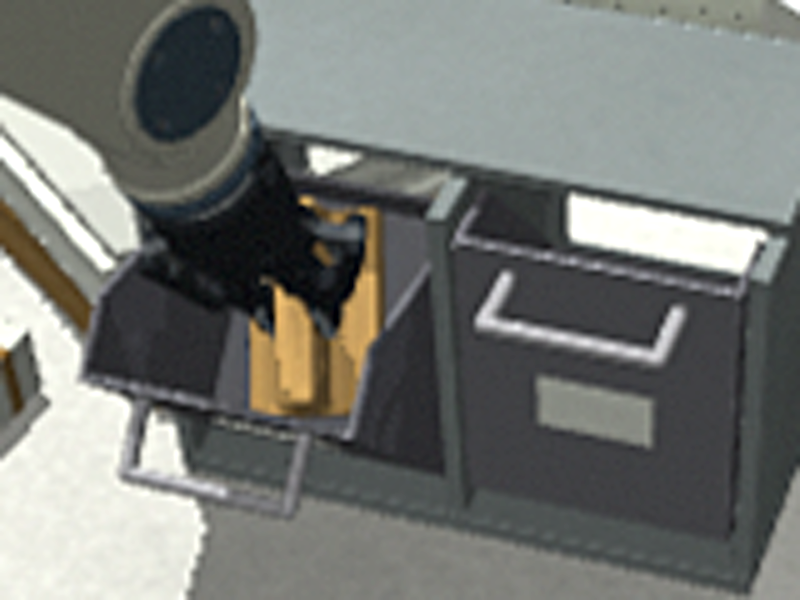

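Emit:
move_arm(moves=[{"delta_pos": [-0.9,-0.73,1.3],"dr": [0,0,0],"claw": 1},{"delta_pos": [-1.04,-0.84,1.5],"dr": [0,0,0],"claw": 1},{"delta_pos": [-1.04,-0.84,1.5],"dr": [0,0,0],"claw": 1},{"delta_pos": [-1.04,-0.84,1.5],"dr": [0,0,0],"claw": 1},{"delta_pos": [-0.52,-0.42,1.5],"dr": [0,0,0],"claw": 1},{"delta_pos": [0,0,2],"dr": [0,0,0],"claw": 1},{"delta_pos": [0,0,2],"dr": [0,0,0],"claw": 1}])

```text
clock: 17.18
tcp_pos: [495.0, 214.0, 277.6]
orientation: [-0.007, 0.877, 0.431, 0.212]
force: [0.5, 0.6, -1.8]
width: 23.0
```

```bash
python3 st.py; python3 - <<'E'
from go import *
x,M=place(150,-1,-1,s=-5);go(x,M,16);print(x)
E
```

```text
17.175 [495.  214.  277.6] [ 0.5  0.6 -1.8] [0.3546, 0.0787, 2.0496, 0.101, 0.5914, 0.9397]
[[ 0.538  0.759  0.366]
 [ 0.753 -0.628  0.195]
 [ 0.378  0.17  -0.91 ]]
 dp [  6.95 -45.18  -2.96] dr [-45.3   5.8  82.9] | per row/16 [0.43, -2.82, -0.19] [-2.83, 0.36, 5.18]
[ 564.46053256 -237.82678916  247.92992619]
```

Emit:
move_arm(moves=[{"delta_pos": [0.43,-2.8,0],"dr": [-2.8,0.4,5.2],"claw": 1},{"delta_pos": [0.43,-2.8,0],"dr": [-2.8,0.4,5.2],"claw": 1},{"delta_pos": [0.43,-2.8,0],"dr": [-2.8,0.4,5.2],"claw": 1},{"delta_pos": [0.43,-2.8,0],"dr": [-2.8,0.4,5.2],"claw": 1},{"delta_pos": [0.43,-2.8,0],"dr": [-2.8,0.4,5.2],"claw": 1},{"delta_pos": [0.43,-2.8,0],"dr": [-2.8,0.4,5.2],"claw": 1},{"delta_pos": [0.43,-2.8,0],"dr": [-2.8,0.4,5.2],"claw": 1},{"delta_pos": [0.43,-2.8,0],"dr": [-2.8,0.4,5.2],"claw": 1},{"delta_pos": [0.43,-2.8,0],"dr": [-2.8,0.4,5.2],"claw": 1},{"delta_pos": [0.43,-2.8,0],"dr": [-2.8,0.4,5.2],"claw": 1},{"delta_pos": [0.43,-2.8,0],"dr": [-2.8,0.4,5.2],"claw": 1},{"delta_pos": [0.43,-2.8,0],"dr": [-2.8,0.4,5.2],"claw": 1}])

```text
clock: 18.68
tcp_pos: [546.8, -122.4, 277.1]
orientation: [0.108, 0.503, 0.857, 0.016]
force: [0.3, -0.1, -2.5]
width: 23.6
```

```bash
python3 st.py; python3 - <<'E'
from go import *
x,M=place(150,-1,-1,s=-5);go(x,M,4);print(x)
E
```

```text
18.675 [ 546.8 -122.4  277.1] [ 0.3 -0.1 -2.5] [-0.2228, 0.1841, 1.8729, -0.0454, 0.8681, -0.7074]
[[-0.471  0.859  0.202]
 [ 0.866  0.494 -0.081]
 [-0.17   0.137 -0.976]]
 dp [  1.77 -11.55  -2.92] dr [-11.3   0.7  20.6] | per row/4 [0.44, -2.89, -0.73] [-2.83, 0.17, 5.14]
[ 564.46053256 -237.82678916  247.92992619]
```

Emit:
move_arm(moves=[{"delta_pos": [0.44,-2.9,0],"dr": [-2.8,0.2,5.1],"claw": 1},{"delta_pos": [0.44,-2.9,0],"dr": [-2.8,0.2,5.1],"claw": 1},{"delta_pos": [0.44,-2.9,-1],"dr": [-2.8,0.2,5.1],"claw": 1},{"delta_pos": [0.44,-2.85,-1.9],"dr": [-2.8,0.2,5.1],"claw": 1},{"delta_pos": [0,0,-2],"dr": [0,0,0],"claw": 1},{"delta_pos": [0,0,-2],"dr": [0,0,0],"claw": 1},{"delta_pos": [0,0,-2],"dr": [0,0,0],"claw": 1},{"delta_pos": [0,0,-2],"dr": [0,0,0],"claw": 1},{"delta_pos": [0,0,-2],"dr": [0,0,0],"claw": 1},{"delta_pos": [0,0,0],"dr": [0,0,0],"claw": 1}])

```text
clock: 19.92
tcp_pos: [563.4, -236.4, 146.6]
orientation: [0.144, 0.332, 0.931, -0.051]
force: [0.0, -0.2, -2.0]
width: 23.5
```

```bash
python3 st.py; python3 pic.py 9 190 310 120 325;  python3 - <<'E'
from go import *
x,M=place(0,-1,-1,s=-5);go(x,M,4);print(x)
E
```

```text
19.925 [ 563.4 -236.4  146.6] [ 0.  -0.2 -2. ] [-0.3718, 0.4201, 1.9201, -0.1865, 0.5154, -1.1086]
[[-0.738  0.632  0.235]
 [ 0.603  0.775 -0.19 ]
 [-0.302  0.002 -0.953]]
 dp [-0.06 -0.08 -5.08] dr [-0.3 -0.   0.3] | per row/4 [-0.02, -0.02, -1.27] [-0.06, -0.0, 0.08]
[ 564.46053256 -237.82678916   97.92992619]
```

View pics/side9.png

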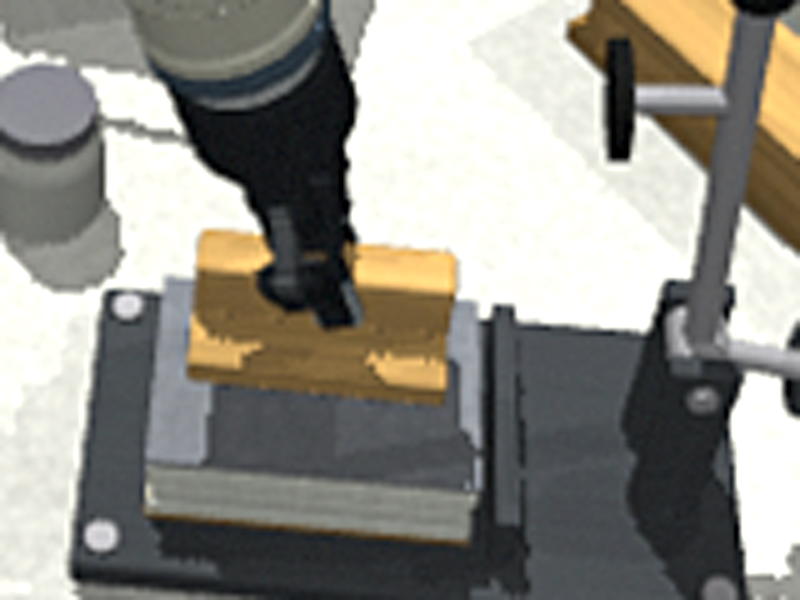

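View pics/top9.png

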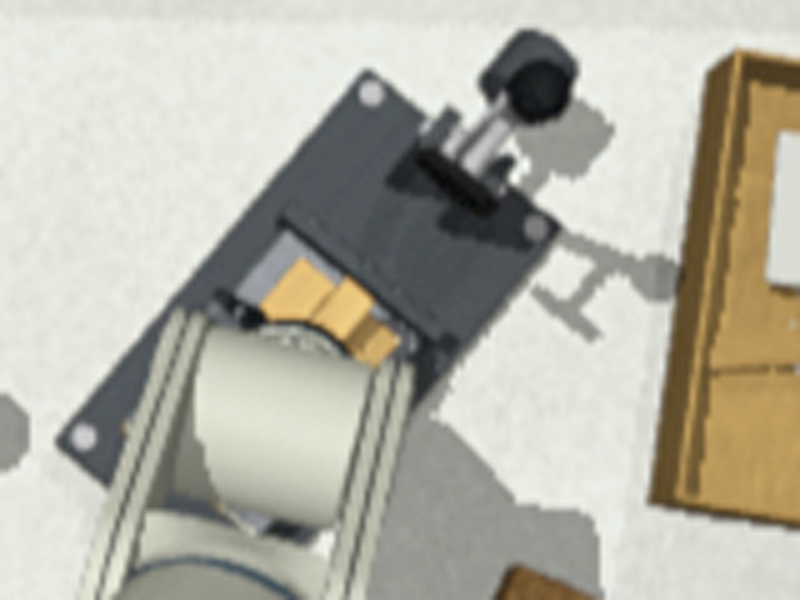

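```bash
cat > ms.py <<'E'
from h import *
from ik import px,py,PO
np.set_printoptions(precision=1,suppress=True)
def L(X): d=X-PO;return np.array([d@px,d@py,X[2]])
E
python3 - <<'E'
from ms import *
S=lambda p:un(p,(310,190),5);T=lambda p:un(p,(325,120),5)
b=126
for n,p,z in(("near bot L",(188,380),b),("near bot R",(443,403),b),("rib L back",(203,230),b+52),("rib R back",(457,252),b+52),("rib R front",(455,268),b+52),("rib L front",(197,247),b+52)):
    print("side",n,L(plane("side",S(p),z)))
for n,p,z in(("base far L",(303,258),b+16),("base far R",(400,340),b+16),("rib far L",(345,278),b+52),("rib far R",(375,305),b+52)):
    print("top",n,L(plane("top",T(p),z)))
for n,p in (("stackL near",(147,463)),("stack R near",(477,492))): print(n,L(plane("side",S(p),75)))
E
```

```text
side near bot L [-62.5 -38.2 126. ]
side near bot R [ 55.7 -39.2 126. ]
side rib L back [-60.4  10.4 178. ]
side rib R back [ 56.7   9.  178. ]
side rib R front [ 55.7  -0.3 178. ]
side rib L front [-62.4   0.3 178. ]
top base far L [ 58.   36.3 142. ]
top base far R [ 56.7 -41.  142. ]
top rib far L [ 56.6   9.9 178. ]
top rib far R [ 55.5 -14.  178. ]
stackL near [-79.9 -53.4  75. ]
stack R near [ 77.2 -53.7  75. ]
```

```bash
python3 - <<'E'
import cv2
s=cv2.imread("pics/side9f.png")[230:305,325:420];cv2.imwrite("pics/s9z.png",cv2.convertScaleAbs(cv2.resize(s,None,fx=8,fy=8,interpolation=cv2.INTER_CUBIC),alpha=1.3))
s=cv2.imread("pics/top9f.png")[155:215,365:430];cv2.imwrite("pics/t9z.png",cv2.convertScaleAbs(cv2.resize(s,None,fx=9,fy=9,interpolation=cv2.INTER_CUBIC),alpha=1.3))
E
```

```text
(no output)
```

View pics/s9z.png

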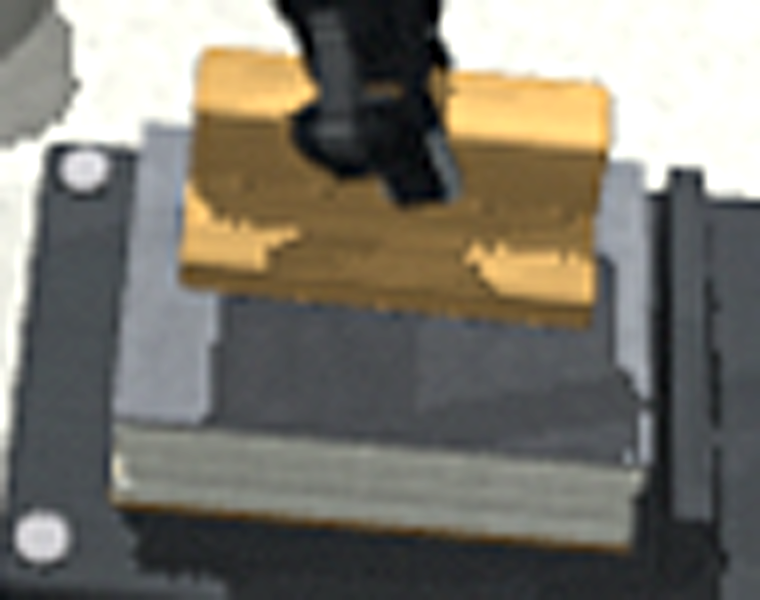

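View pics/t9z.png

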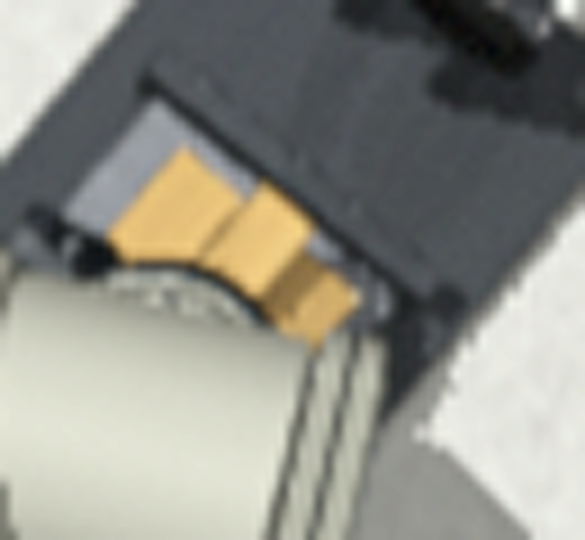

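Emit:
move_arm(moves=[{"delta_pos": [0.16,-0.12,-1.5],"dr": [0,0,0],"claw": 1},{"delta_pos": [0,0,-1.5],"dr": [0,0,0],"claw": 1},{"delta_pos": [0,0,-1],"dr": [0,0,0],"claw": 1},{"delta_pos": [0,0,-0.3],"dr": [0,0,0],"claw": 1},{"delta_pos": [0,0,-0.2],"dr": [0,0,0],"claw": 1},{"delta_pos": [0,0,0],"dr": [0,0,0],"claw": 1}])

```text
clock: 20.78
tcp_pos: [567.0, -238.3, 103.7]
orientation: [0.147, 0.332, 0.93, -0.05]
force: [0.3, -0.7, -2.4]
width: 23.1
```

```bash
python3 st.py; python3 pic.py 10 190 310 120 325
```

```text
20.775 [ 567.  -238.3  103.7] [ 0.3 -0.7 -2.4] [-0.3727, 0.496, 1.9327, -0.2229, 0.423, -1.0684]
[[-0.737  0.632  0.24 ]
 [ 0.603  0.775 -0.191]
 [-0.307  0.004 -0.952]]
```

View pics/side10.png

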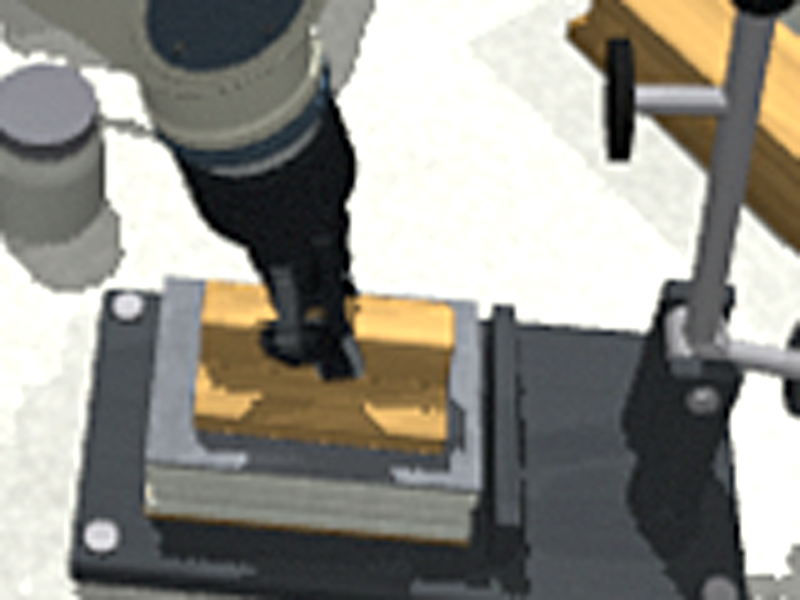

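Emit:
move_arm(moves=[{"delta_pos": [0,0,-0.1],"dr": [0,0,0],"claw": 1},{"delta_pos": [0,0,-0.1],"dr": [0,0,0],"claw": 1},{"delta_pos": [0,0,-0.1],"dr": [0,0,0],"claw": 1},{"delta_pos": [0,0,0],"dr": [0,0,0],"claw": 1}])

```text
clock: 21.38
tcp_pos: [566.8, -238.2, 100.4]
orientation: [0.147, 0.332, 0.931, -0.05]
force: [0.4, 1.1, -2.9]
width: 22.9
```

Emit:
move_arm(moves=[{"delta_pos": [0,0,-0.1],"dr": [0,0,0],"claw": 1},{"delta_pos": [0,0,-0.1],"dr": [0,0,0],"claw": 1},{"delta_pos": [0,0,0],"dr": [0,0,0],"claw": 1}])

```text
clock: 21.75
tcp_pos: [567.2, -238.2, 99.7]
orientation: [0.148, 0.332, 0.93, -0.051]
force: [-5.1, 2.6, 9.8]
width: 23.2
```

Emit:
move_arm(moves=[{"delta_pos": [0,0,0],"dr": [0,0,0],"claw": 1},{"delta_pos": [0,0,0],"dr": [0,0,0],"claw": 0.3},{"delta_pos": [0,0,0],"dr": [0,0,0],"claw": 0},{"delta_pos": [0,0,0],"dr": [0,0,0],"claw": 0},{"delta_pos": [0,0,0],"dr": [0,0,0],"claw": -0.2},{"delta_pos": [0,0,0],"dr": [0,0,0],"claw": -0.2},{"delta_pos": [-0.24,0.19,0.95],"dr": [0,0,0],"claw": -0.2},{"delta_pos": [-0.48,0.38,1.9],"dr": [0,0,0],"claw": -0.2},{"delta_pos": [-0.72,0.57,2.85],"dr": [0,0,0],"claw": -0.2},{"delta_pos": [-0.96,0.76,3.8],"dr": [0,0,0],"claw": -0.2},{"delta_pos": [-1,4,4],"dr": [0,0,0],"claw": 0},{"delta_pos": [-1,5,2],"dr": [0,0,0],"claw": 0.15}], squeeze=20)

```text
clock: 23.25
tcp_pos: [523.3, -128.9, 256.7]
orientation: [0.149, 0.333, 0.93, -0.05]
force: [0.6, -0.2, 0.5]
width: 36.2
```

```bash
python3 st.py; python3 pic.py 11 190 310 120 325
```

```text
23.25 [ 523.3 -128.9  256.7] [ 0.6 -0.2  0.5] [-0.1827, 0.1568, 1.981, -0.218, 0.7344, -0.9238]
[[-0.734  0.634  0.244]
 [ 0.604  0.774 -0.192]
 [-0.311  0.006 -0.951]]
```

View pics/side11.png

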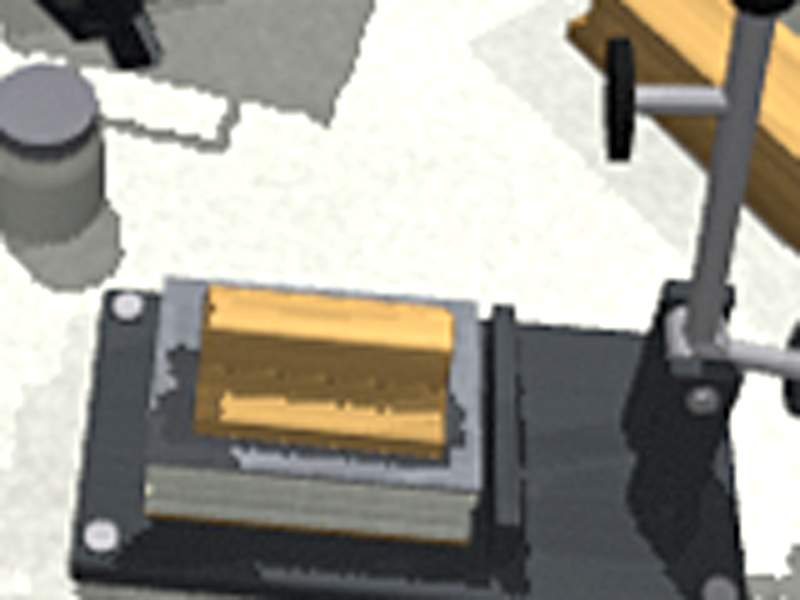

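View pics/top11.png

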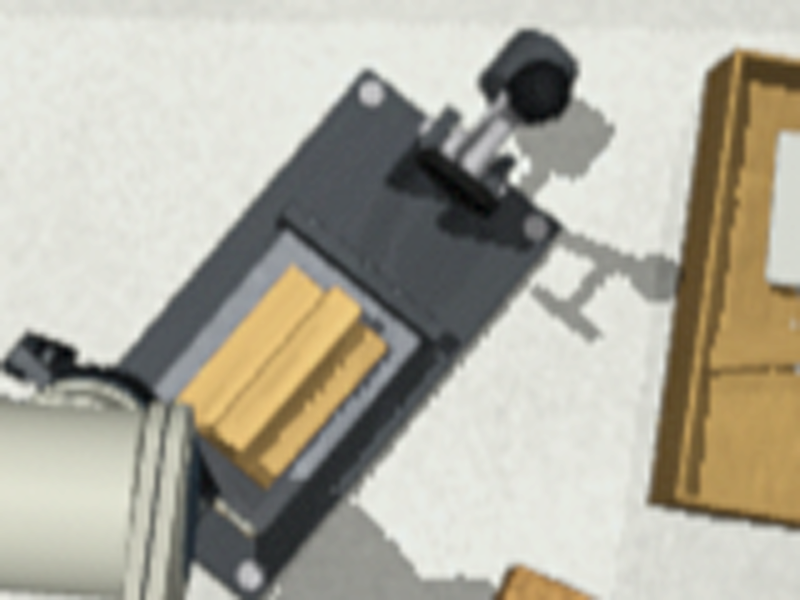

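```bash
python3 - <<'E'
from ms import *
S=lambda p:un(p,(310,190),5);T=lambda p:un(p,(325,120),5)
for p in((297,262),(388,347),(265,488)): print("top base",L(plane("top",T(p),91)))
for p in((345,287),(362,303),(243,450)): print("top rib",L(plane("top",T(p),127)))
for p in((196,432),(444,458)): print("side near bot",L(plane("side",S(p),75)))
for p in((147,463),(477,492),(478,302),(165,277)): print("stack side",L(plane("side",S(p),75)))
from go import *
# handle grasp when open, with vertical lean of 15deg? TCP options
B=binR(.73);hd=HG+B@np.array([-63,0,160.]);print("handle open",hd)
for tilt in(0,10,20,30):
    t=np.radians(tilt);zt=np.sin(t)*ux-np.cos(t)*uz
    yt=np.cos(t)*ux+np.sin(t)*uz   # jaws
    for th in (.73,.4,0):
        h=HG+binR(th)@np.array([-63,0,160.])
        M=np.c_[np.cross(yt,zt),yt,zt];print(tilt,th,[(r[0].round(2),round(r[1],3)) for r in [ik(h+zt*15,M,np.array([.4,.3,2,0,.6,-.4]))]])
E
```

```text
top base [65.1 36.9 91. ]
top base [ 59.9 -41.2  91. ]
top base [-59.1 -37.6  91. ]
top rib [ 64.    4.8 127. ]
top rib [ 63.   -9.5 127. ]
top rib [-54.8 -10.4 127. ]
side near bot [-57.8 -33.7  75. ]
side near bot [ 61.7 -36.5  75. ]
stack side [-79.9 -53.4  75. ]
stack side [ 77.2 -53.7  75. ]
stack side [79.2 57.3 75. ]
stack side [-80.2  57.5  75. ]
handle open [438.7 191.6 132.2]
0 0.73 [(array([ 0.4,  0.4,  2. , -0. ,  0.7, -0.3]), np.float64(0.0))]
0 0.4 [(array([ 0.4,  0.3,  1.9, -0. ,  0.9, -0.3]), np.float64(0.0))]
0 0 [(array([ 0.4,  0.4,  1.8,  0. ,  1. , -0.2]), np.float64(0.0))]
10 0.73 [(array([ 0.3,  0.3,  2.1,  0.1,  0.5, -0.4]), np.float64(0.0))]
10 0.4 [(array([ 0.4,  0.3,  2. ,  0.1,  0.6, -0.4]), np.float64(0.0))]
10 0 [(array([ 0.4,  0.3,  1.9,  0.1,  0.8, -0.3]), np.float64(0.0))]
20 0.73 [(array([ 0.3,  0.3,  2.2,  0.4,  0.3, -0.8]), np.float64(0.0))]
20 0.4 [(array([ 0.3,  0.3,  2.1,  0.3,  0.4, -0.6]), np.float64(0.0))]
20 0 [(array([ 0.4,  0.3,  2. ,  0.2,  0.6, -0.4]), np.float64(0.0))]
30 0.73 [(array([ 0.3,  0.3,  2.3,  1.6,  0.2, -1.9]), np.float64(0.0))]
30 0.4 [(array([ 0.3,  0.2,  2.2,  0.9,  0.2, -1.2]), np.float64(0.0))]
30 0 [(array([ 0.3,  0.2,  2.1,  0.5,  0.3, -0.8]), np.float64(0.0))]
```

```bash
cat > push.py <<'E'
from go import *
np.set_printoptions(precision=2,suppress=True)
t=np.radians(15);zt=np.sin(t)*ux-np.cos(t)*uz;yt=np.cos(t)*ux+np.sin(t)*uz;M=np.c_[np.cross(yt,zt),yt,zt]
def tp(th,gap=20,dep=15): return HG+binR(th)@np.array([-63,0,160.])-yt*gap+zt*dep
E
python3 - <<'E'
from push import *
x=tp(.73,45)+uz*110
go(x,M,9);print(x)
print(tp(.73,45),tp(.73))
prev=tp(.73,22)
for th in np.r_[np.linspace(.66,0,11),-.02]:
    p=tp(th);print(round(th,2),((p-prev)/10).round(2).tolist());prev=p
E
```

```text
dp [-11.51  29.29  -4.06] dr [23.   2.4 -9.6] | per row/9 [-1.28, 3.25, -0.45] [2.55, 0.27, -1.06]
[407.85 166.77 216.08]
[407.85 166.77 106.08] [426.67 181.9  112.55]
0.66 [0.6, 0.48, 1.11]
0.59 [0.48, 0.38, 0.96]
0.53 [0.52, 0.42, 0.91]
0.46 [0.57, 0.46, 0.87]
0.4 [0.61, 0.49, 0.82]
0.33 [0.65, 0.53, 0.76]
0.26 [0.69, 0.56, 0.71]
0.2 [0.73, 0.58, 0.65]
0.13 [0.76, 0.61, 0.58]
0.07 [0.79, 0.63, 0.52]
0.0 [0.81, 0.65, 0.45]
-0.02 [0.25, 0.2, 0.12]
```

Emit:
move_arm(moves=[{"delta_pos": [-1.3,3.25,0],"dr": [2.55,0.3,-1.1],"claw": 1},{"delta_pos": [-1.3,3.25,0],"dr": [2.55,0.3,-1.1],"claw": 1},{"delta_pos": [-1.3,3.25,0],"dr": [2.55,0.3,-1.1],"claw": 1},{"delta_pos": [-1.3,3.25,0],"dr": [2.55,0.3,-1.1],"claw": 1},{"delta_pos": [-1.3,3.25,0],"dr": [2.55,0.3,-1.1],"claw": 1},{"delta_pos": [-1.3,3.25,-1],"dr": [2.55,0.3,-1.1],"claw": 1},{"delta_pos": [-1.3,3.25,-1],"dr": [2.55,0.3,-1.1],"claw": 1},{"delta_pos": [-1.2,3.25,-1],"dr": [2.55,0.3,-1],"claw": 1},{"delta_pos": [-1.2,3.3,-1],"dr": [2.55,0.2,-1],"claw": 1},{"delta_pos": [0,0,0],"dr": [0,0,0],"claw": 1}])

```text
clock: 24.6
tcp_pos: [406.6, 164.3, 212.9]
orientation: [0.051, 0.429, 0.894, 0.115]
force: [-0.4, -0.1, 0.2]
width: 0.1
```

```bash
python3 pic.py 12 80 190 150 150; python3 - <<'E'
from push import *
go(tp(.73,45),M,4)
E
```

```text
dp [ -0.03   0.32 -10.77] dr [ 0.  -0.5  0.1] | per row/4 [-0.01, 0.08, -2.69] [0.0, -0.13, 0.02]
```

View pics/side12.png

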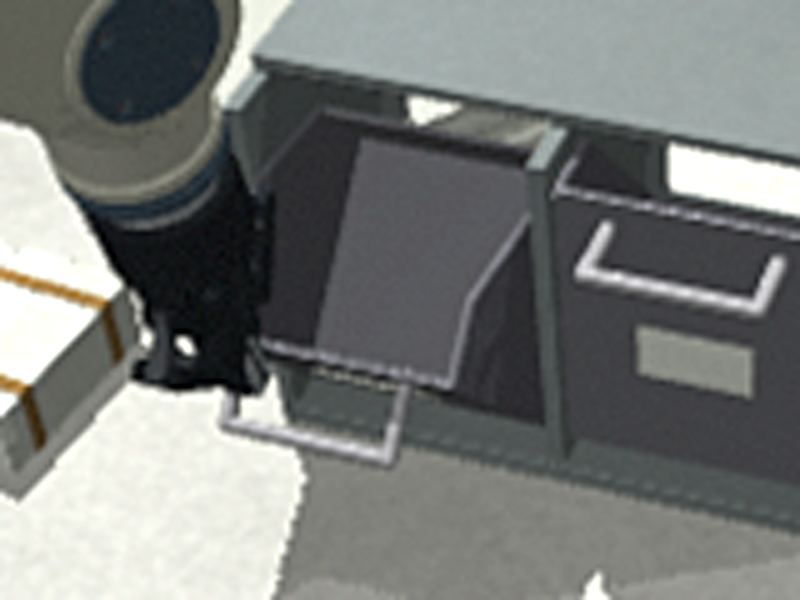

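Emit:
move_arm(moves=[{"delta_pos": [0,0.1,-3],"dr": [0,0,0],"claw": 1},{"delta_pos": [0,0.1,-3],"dr": [0,0,0],"claw": 1},{"delta_pos": [0,0.1,-3],"dr": [0,0,0],"claw": 1},{"delta_pos": [0,0,-1.7],"dr": [0,0,0],"claw": 1},{"delta_pos": [0.9,0.7,0.3],"dr": [0,0,0],"claw": 1},{"delta_pos": [0,0,0],"dr": [0,0,0],"claw": 1}])

```text
clock: 25.45
tcp_pos: [419.3, 174.3, 110.9]
orientation: [0.053, 0.43, 0.894, 0.117]
force: [0.1, -0.6, 0.3]
width: -0.2
```

```bash
python3 pic.py 13 80 190 150 150; python3 - <<'E'
from push import *
go(tp(.73,20),M,1)
E
```

```text
dp [0.87 0.79 0.19] dr [-0.1 -0.4  0.1] | per row/1 [0.87, 0.79, 0.19] [-0.06, -0.43, 0.12]
```

View pics/side13.png

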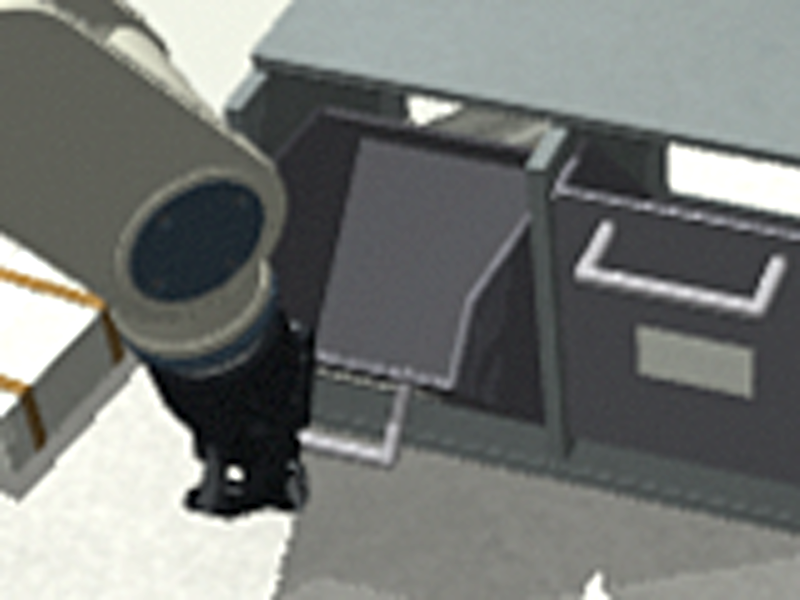

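Emit:
move_arm(moves=[{"delta_pos": [0.8,0.65,0.2],"dr": [0,0,0],"claw": 1},{"delta_pos": [0.5,0.4,1.0],"dr": [0,0,0],"claw": 1},{"delta_pos": [0.48,0.38,0.96],"dr": [0,0,0],"claw": 1},{"delta_pos": [0.52,0.42,0.91],"dr": [0,0,0],"claw": 1},{"delta_pos": [0.57,0.46,0.87],"dr": [0,0,0],"claw": 1},{"delta_pos": [0.61,0.49,0.82],"dr": [0,0,0],"claw": 1},{"delta_pos": [0.65,0.53,0.76],"dr": [0,0,0],"claw": 1},{"delta_pos": [0,0,0],"dr": [0,0,0],"claw": 1}])

```text
clock: 26.55
tcp_pos: [459.7, 208.0, 166.1]
orientation: [0.053, 0.43, 0.894, 0.117]
force: [0.7, 0.2, -0.5]
width: 0.2
```

```bash
python3 pic.py 14 80 190 150 150; python3 - <<'E'
from push import *
go(tp(.33,20),M,1)
E
```

```text
dp [0.12 0.1  0.13] dr [-0.  -0.5  0.1] | per row/1 [0.12, 0.1, 0.13] [-0.04, -0.51, 0.11]
```

View pics/side14.png

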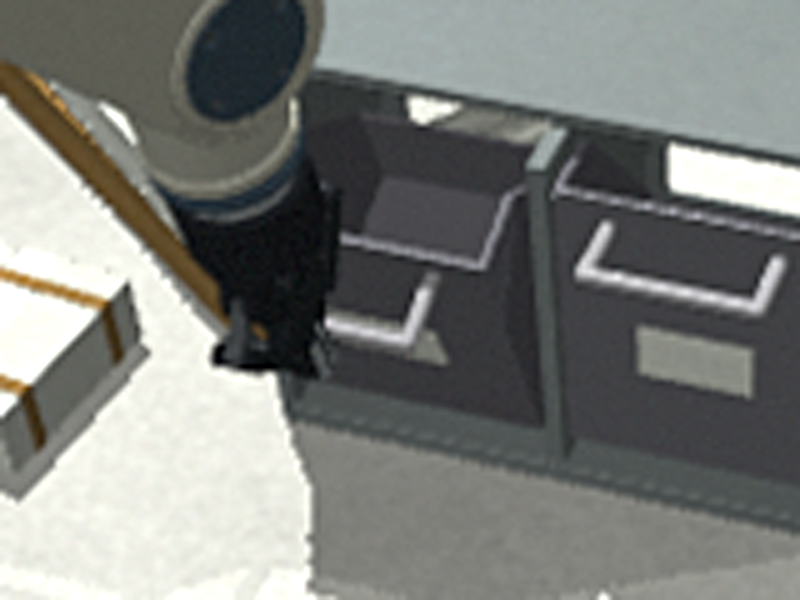

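The bin follows. I'll continue to home.

Emit:
move_arm(moves=[{"delta_pos": [0.7,0.56,0.7],"dr": [0,0,0],"claw": 1},{"delta_pos": [0.73,0.58,0.65],"dr": [0,0,0],"claw": 1},{"delta_pos": [0.76,0.61,0.58],"dr": [0,0,0],"claw": 1},{"delta_pos": [0.79,0.63,0.52],"dr": [0,0,0],"claw": 1},{"delta_pos": [0.81,0.65,0.45],"dr": [0,0,0],"claw": 1},{"delta_pos": [0.3,0.24,0.1],"dr": [0,0,0],"claw": 1},{"delta_pos": [0,0,0],"dr": [0,0,0],"claw": 1}])

```text
clock: 27.52
tcp_pos: [499.0, 239.9, 194.5]
orientation: [0.052, 0.43, 0.894, 0.116]
force: [-0.3, -1.1, 0.2]
width: -0.2
```

```bash
python3 pic.py 15 80 190 150 150; python3 - <<'E'
from push import *
go(tp(0,20),M,1)
E
```

```text
dp [-0.15 -0.1   0.09] dr [-0.  -0.6  0.1] | per row/1 [-0.15, -0.1, 0.09] [-0.02, -0.57, 0.12]
```

View pics/side15.png

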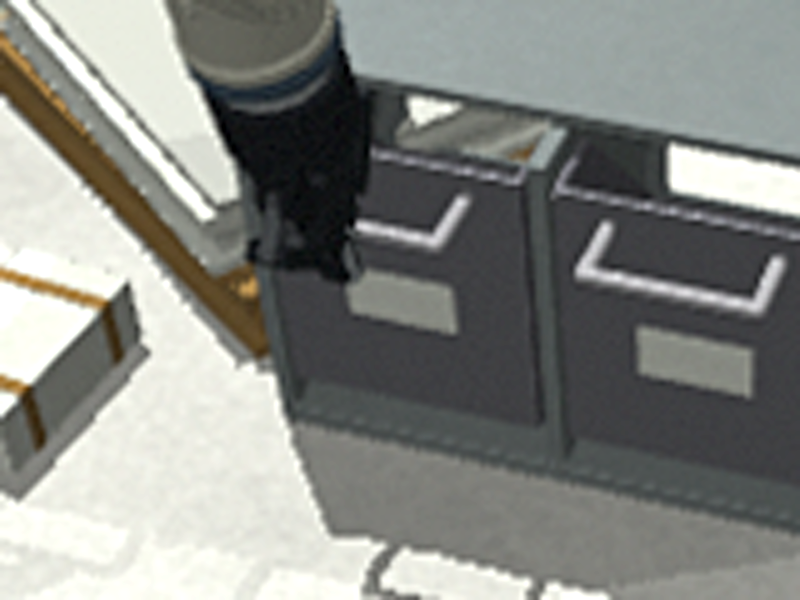

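Emit:
move_arm(moves=[{"delta_pos": [0.16,0.13,0],"dr": [0,0,0],"claw": 1},{"delta_pos": [0.16,0.13,0],"dr": [0,0,0],"claw": 1},{"delta_pos": [0,0,0],"dr": [0,0,0],"claw": 1}])

```text
clock: 28.0
tcp_pos: [499.7, 240.9, 193.4]
orientation: [0.05, 0.43, 0.894, 0.113]
force: [-7.6, -7.8, 3.2]
width: -0.0
```

Emit:
move_arm(moves=[{"delta_pos": [-0.8,-0.64,0],"dr": [0,0,0],"claw": 1},{"delta_pos": [-2.3,-1.9,0],"dr": [0,0,0],"claw": 1},{"delta_pos": [-3,-2,2],"dr": [0,0,0],"claw": 1},{"delta_pos": [-3,-1,4],"dr": [0,0,0],"claw": 1},{"delta_pos": [-1,4,4],"dr": [0,0,0],"claw": 1},{"delta_pos": [-2,5,3],"dr": [0,0,0],"claw": 1},{"delta_pos": [-2,5,0],"dr": [0,0,0],"claw": 1},{"delta_pos": [-3,5,0],"dr": [0,0,0],"claw": 1},{"delta_pos": [-3,5,0],"dr": [0,0,0],"claw": 1},{"delta_pos": [-3,5,0],"dr": [0,0,0],"claw": 1},{"delta_pos": [-3,5,0],"dr": [0,0,0],"claw": 1},{"delta_pos": [0,0,0],"dr": [0,0,0],"claw": 1}])

```text
clock: 29.5
tcp_pos: [239.0, 529.9, 324.6]
orientation: [0.052, 0.428, 0.895, 0.117]
force: [0.1, -1.3, 0.5]
width: 0.0
```

```bash
python3 pic.py 16 80 210 120 325; python3 - <<'E'
import cv2,numpy as np
for n in("side","top"):
    a=cv2.imread(f"pics/{n}0.png");b=cv2.imread(f"pics/{n}16f.png");cv2.imwrite(f"pics/{n}_end.png",b)
E
```

```text
(no output)
```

View pics/side_end.png

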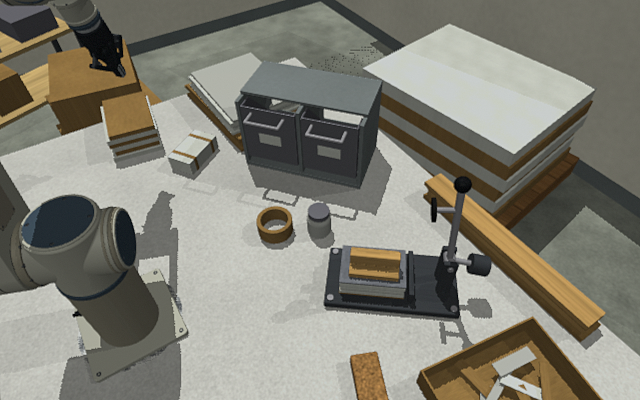

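View pics/top_end.png

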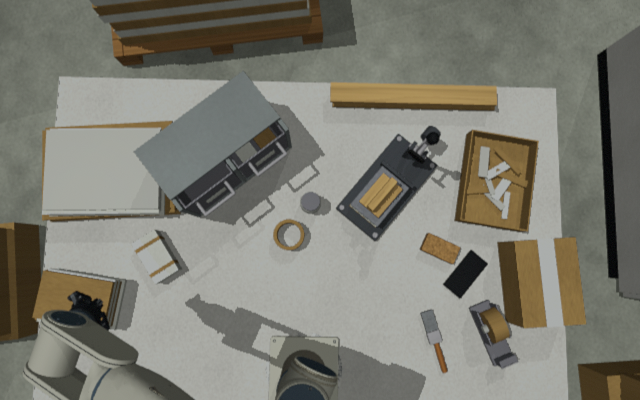

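View pics/top16.png

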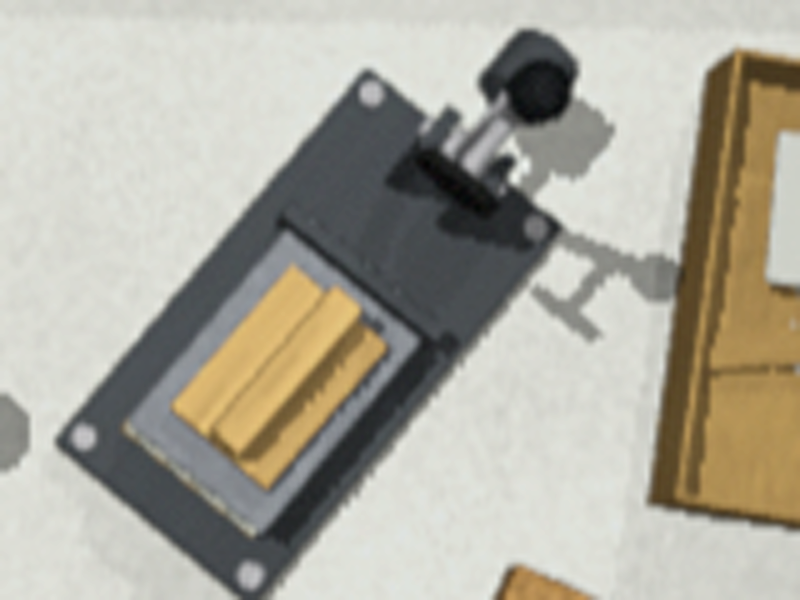

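View pics/side16.png

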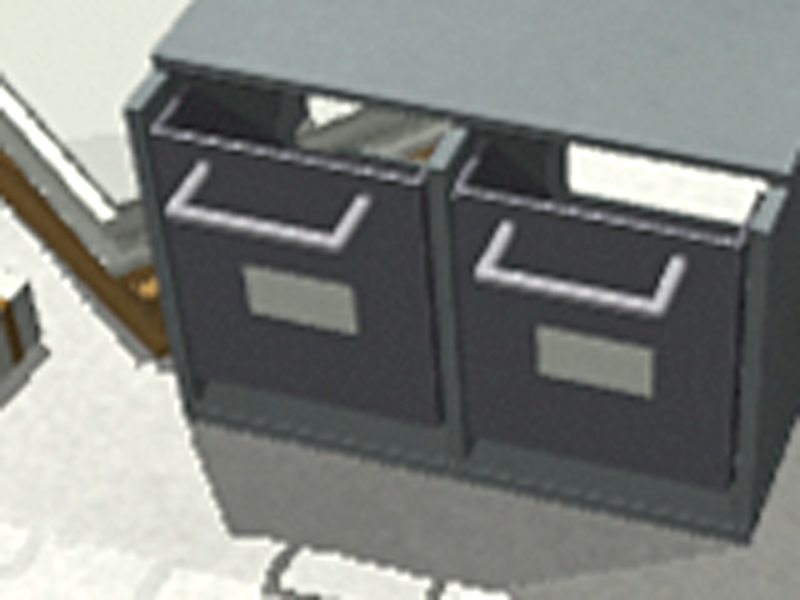

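```bash
python3 - <<'E'
from ms import *
for n,box in(("side",(85,165,235,385)),("top",(140,215,170,300)),("top",(200,260,270,325)),("top",(225,270,415,465)),("side",(195,245,250,340))):
    a=cv2.imread(f"pics/{n}0.png").astype(int);b=cv2.imread(f"pics/{n}16f.png").astype(int)
    y0,y1,x0,x1=box;d=np.abs(a-b).max(2)[y0:y1,x0:x1]>30;ys,xs=np.nonzero(d)
    print(n,box,d.sum(),(xs.min()+x0,xs.max()+x0,ys.min()+y0,ys.max()+y0) if d.any() else "")
b=cv2.imread("pics/top16f.png");h=cv2.cvtColor(b,cv2.COLOR_BGR2HSV)
m=cv2.inRange(h,(10,80,60),(30,255,255));m[:, :350]=0;m[:,410:]=0;m[:165]=0;m[225:]=0
c=max(cv2.findContours(m,0,2)[0],key=cv2.contourArea).reshape(-1,2)
P=np.array([L(plane("top",p,91))[:2] for p in c],np.float32);print(cv2.minAreaRect(P))
E
```

```text
side (85, 165, 235, 385) 0 
top (140, 215, 170, 300) 294 (np.int64(198), np.int64(227), np.int64(166), np.int64(187))
top (200, 260, 270, 325) 0 
top (225, 270, 415, 465) 0 
side (195, 245, 250, 340) 0 
((4.766315460205078, -0.35626983642578125), (80.04462432861328, 127.27436828613281), 88.98648834228516)
```

```bash
python3 -c "
from cell import sign_off,sense
print(sense()['clock']);print(sign_off())"
```

```text
29.6
the job is handed in; nothing more can be done
None
```

The job is done and handed in at 29.6 s. I raised the press arm until it stood at its stop and tilted the left bin out by its handle. I then set the pressing block rib up on the stack and pushed the bin home with about 11 N.

**Last checks**
- **Press arm:** it stands open by itself in both final pictures.
- **Block:** it sits about 2–5 mm towards the column from the stack's middle. A rectangle fitted in the top view put it about 1° out of line; single edges read up to 4°. It overhangs nowhere, with over 10 mm to spare on every side. It touched down at about 12 N.
- **Bins and loose things:** the pictures from before and after match for both bins, the jar, the tape and the sanding block. The only change at the rack is that the block is gone from the left bin.

**What went less well**
- **Opening the bin:** the wrist could not follow the full tilt and leaned only about 35°. The force at the handle rose to about 29 N before I let go, and the bin then rested on its stop as it should.
- **Block in the bin:** it lay about 15° askew, so I gripped it at that angle and corrected it before setting it down.

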